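# Stock the suction-cup soap box and pull-test its hold

### The job

Slide the blue cover of the soap box right open, put every loose guest soap flat into its compartment and slide the cover fully shut. Then test that the loaded box holds: slide the gauge's small red switch fully on (away from the robot), pull the gauge's black tab out until the red pointer stands level with the green marker, keep it there for about two seconds without ever pulling more than a centimetre past the marker, and let it go fully home and slide the switch fully off again. Leave the dish, bottle, pumice and brush where they are.

Things in the scene. Friction and masses are not known exactly. Their poses are not given: they have to be found in the camera images.
- soapbox: pale grey soap box on suction cups, fixed, an orange pull gauge clipped to its +y side. Origin on the shelf surface under the box's centre; x from its front (robot side) to its back, y along it towards the gauge, z up. Outside 98 (x) by 198 (y) mm; compartment 90 by 190 mm centred on the origin, floor 14 and rim 44 mm above the shelf. Gauge body 120 by 42 by 34 mm high, centred at x 40, y 155 mm
- cover (a joint): travel of the flat blue cover of the box along own +x of the box (to the back): 0 m = shut, 0.095 m = fully open (compartment clear). About 1.5 N of friction; it stays where it is left. Cover plate 98 by 198 by 4 mm, underside 45 mm and top 49 mm above the shelf
- cover_fin (a point): centre of the white upright fin on the cover: 12 (x) by 50 (y) by 28 mm high, rising from 49 to 77 mm above the shelf, near the front edge of the cover. The cover is 4 mm thick below it. Axes as the box
- gauge (a joint): how far the gauge's black grip tab has been pulled out, in m: 0 = home, 0.080 = end stop. It moves along the box's own -x (towards the robot). A spring pulls it home: 3 N at home, growing 1 N per 10 mm; let go, it returns by itself
- gauge_tab (a point): centre of the black grip tab of the gauge: 16 (x) by 32 (y) by 46 mm high, from 7 to 53 mm above the shelf; 38 mm of clear space between it and the gauge body at home. Axes as the box
- switch (a joint): flush slide switch of the gauge, in m along the box's own +x (away from the robot): 0 = off (nub at the robot end of its travel, pale field before it), 0.016 = on (towards the green field). About 1.2 N of friction; it stays where it is left
- switch_nub (a point): centre of the red switch nub, 10 (x) by 22 (y) by 5.5 mm high, from 28.5 to 34 mm above the shelf, flush in a slot 94 (x) by 36 (y) mm and 6 mm deep, floor 28 mm and rim 34 mm above the shelf, in a grey panel on the gauge's +y side. Slot centre at x 15, y 200 mm of the box. Free slot floor for a fingertip before and behind the nub. Axes as the box
- pointer (a point): red pointer on top of the gauge, 36.5 mm above the shelf, moving with the tab along the scale (black ticks every 10 mm of pull). Axes as the box
- mark (a joint): setting of the green marker on the gauge scale, as the pull in m at which the red pointer stands level with it; set differently at each start, not movable by the robot
- mark_line (a point): the green marker line on top of the gauge, beside the track of the red pointer (20 mm across in y, passes without touching). Axes as the box
- soap1_mid (a point): centre of the pink guest soap bar, 38 (own x) by 26 (own y) by 24 mm high, loose, 28 g, lying flat on the shelf at the start; may be absent
- soap2_mid (a point): centre of the yellow guest soap bar, 38 (own x) by 26 (own y) by 24 mm high, loose, 28 g, lying flat on the shelf at the start; may be absent
- soap3_mid (a point): centre of the lilac guest soap bar, 38 (own x) by 26 (own y) by 24 mm high, loose, 28 g, lying flat on the shelf at the start; may be absent
- soap4_mid (a point): centre of the orange guest soap bar, 38 (own x) by 26 (own y) by 24 mm high, loose, 28 g, lying flat on the shelf at the start; may be absent
- ledge: fixed stainless shelf with a turquoise silicone edge; origin on the table under its centre; 500 by 1040 mm; its surface is 10 mm above the table, edge 4 mm higher
- dish: bystander: green ceramic dish, 90 mm across, 28 mm high, loose; origin at its underside
- shampoo: bystander: clear closed shampoo bottle, 60 mm across, 170 mm high, loose; origin at its underside
- pumice: bystander: aluminium foot pumice, 90 by 42 by 22 mm, loose; origin at its underside
- brush: bystander: white long-handled back brush, 355 mm long along its x, head 60 mm wide and 30 mm high at +x, loose; origin under its middle
There are look-alikes about, which are no part of the job. Of the things that look like the part that bears soap3_mid, the smaller one is meant.

How it is judged:
By the outcome, as a careful person would: the job done as asked, in the order asked, and still so for the second after the job is handed in, with the robot touching nothing.
Of soap1, soap2, soap3, soap4 only 2 to 4 are there at a start; the rules pass over those that are not, and their reading is None.
At some moment in a run one of soap1, soap2, soap3, soap4 may be knocked a few centimetres aside while the robot is not near it.
Once in a run the grip may slacken for a moment while it holds something.
It also fails if it takes over 210 s, if anything falls off the work surface, if the arm or the gripper's body presses on something with over 40 N, if the wrist force passes 120 N, or if a joint passes its speed limit or range.

### The arm

A 6-joint arm with a two-finger parallel gripper is mounted at the origin on the work surface. World frame = base frame: x ahead of the robot, y to its left, z up, the work surface at z = 0. Lengths are in m, angles in rad, forces in N, time in s.
With the tool pointing down it reaches from about 0.325 to 0.775 m from the base axis. Payload 9.3 kg.
Tool frame: the origin (TCP) lies midway between the tips of the shut fingers; the grasp point (between the pads) lies 19 mm behind it; z points along the fingers, y is the line along which they close (so a half turn about z gives the same grasp; the last joint's range is limited). The gripper opens to 85 mm and grips with 20 to 120 N. Pads are 22 mm wide; open, the fingers measure 114 mm over their backs; the gripper's body (76 mm by 85 mm) begins 54 mm behind the grasp point. The pads swing forward as they close: fully open they stand 13 mm farther back than shut.
Start: joints at [-1.489, 0.259, 0.021, 1.334, 0, 1.418], TCP at [0.128, -0.535, 0.231] pointing down, gripper open.
Joint ranges: [-3.04, 3.04], [-0.91, 1.82], [-1.04, 1.36], [-1.92, 1.95], [-1.52, 1.45], [-3.14, 3.14]. Speed limits (rad/s): [2.22, 2.22, 2.79, 3.14, 3.14, 3.14].

### API

Orientations are given as a unit quaternion [x, y, z, w].
In Python, from cell import arm gives the robot as it stands. The module is installed in compiled form; this text tells all that it offers.
- The arm moves only by the tool carry_out, never from a script. Its argument "rows" is a list of rows, each an object with "hand": the opening, from 0 (shut) to 1 (fully open); "translation": the shift along the tool's x, y, z in mm, a list of three; "turn": the turn, a rotation vector about the tool's x, y, z in rad, a list of three. In form: [{"hand": hand, "translation": [dx, dy, dz], "turn": [rx, ry, rz]}, ...]. A call has 1 to 5 rows; each row shifts and turns the commanded pose from where the row before left it, along the tool's axes as they then stand; what a row does not reach is not made up. A row lasts 1/12 s, in which the tool goes at most 41.7 mm and 7.16 degrees, less where a joint would pass 70% of its speed; a pose out of reach is approached as far as the arm can. A call with a gripper value outside its range is refused whole. The fingers move at their own pace and stop on an object; the grip force is fixed at half the most. Time passes only in rows, so rows that do not move let the fingers close. It gives the time, the measured TCP pose, the force, the opening and the grip force at its end, in the units of the state.
- arm.get_state(): the state, without advancing time (a new reading comes with each control period).
- arm.snapshot(name): name is "scene" or "top" or "wrist"; returns the picture (420x560x3 uint8, red, green, blue); there is no depth.
- arm.get_calibration(name): a dict with "mtx" (3x3 intrinsics, pixels), "extrinsics" (4x4, takes a point from camera to world coordinates); the wrist camera has in their place "T_tool_cam" (4x4, takes a point from camera to tool coordinates, whose origin is the TCP and whose axes are the flange's). Camera axes: x right, y up, looking along -z (the intrinsics and any distortion apply to the point x, -y, -z); pixel columns grow to the right and rows downward; lengths in m; the calibration is good to about 2 mm. A picture is of the moment at which its call begins: read the wrist's pose just before it. get_calibration takes no time and is no camera call.
- arm.sign_off(): hands the job in; it is judged then, once.
The state is a dict: "time": time; "qpos": joint angles; "joint_velocities": joint speeds; "joint_efforts": joint torques, N m; "ee_pos": TCP position; "orientation": TCP orientation; "force": force on the tool from outside, world axes, zero at the start; "moment": the same for the moment, N m; "finger_gap": finger opening in m; "gripper_force": force on a finger pad.
Only numpy, scipy, OpenCV 4.12 (cv2) and the standard library are available. Lean on these libraries where they do the work, as an engineer would, in place of code of your own. Each camera call takes 0.05 s, during which the arm holds its last target. There are 200 camera calls.

## Working session

There is one attempt and no reset: what is moved stays moved. The work goes in short steps, Python scripts to look and compute and a tool call to move; the robot and the scene stay as the last step left them, time stands still between calls to the robot, and variables do not carry over. Pictures are saved under pics/ and viewed, at most 14 in all, crops included, and the job is handed in when it is done.

Besides the shell and the picture viewer there is one more tool, called by a JSON object that holds its "method" and its "body". carry_out: Moves the arm, as the interface text tells. Its arguments: {"type":"object","properties":{"rows":{"type":"array","items":{"type":"object","properties":{"hand":{"type":"number"},"translation":{"type":"array","items":{"type":"number"}},"turn":{"type":"array","items":{"type":"number"}}}}}},"required":["rows"]}

```bash
mkdir -p pics; cat > h.py <<'E'
import numpy as np, cv2
from cell import arm
from scipy.spatial.transform import Rotation as R
def snap(n,f):
    s=arm.get_state(); im=arm.snapshot(n); cv2.imwrite('pics/'+f,im[:,:,::-1]); return s,im
def ray(n,u,v,s=None):
    c=arm.get_calibration(n); d=np.linalg.inv(np.array(c['mtx']))@[u,v,1]; d=np.array([d[0],-d[1],-d[2]])
    if n=='wrist':
        T=np.eye(4);T[:3,:3]=R.from_quat(s['orientation']).as_matrix();T[:3,3]=s['ee_pos'];E=T@np.array(c['T_tool_cam'])
    else: E=np.array(c['extrinsics'])
    return E[:3,3],E[:3,:3]@d
def at(n,u,v,z,s=None):
    o,d=ray(n,u,v,s); return np.round((o+d*(z-o[2])/d[2]),4)
E
python3 - <<'E'
from h import *
s,a=snap('scene','s0.png');_,b=snap('top','t0.png')
for n in('scene','top'): print(arm.get_calibration(n))
print(arm.get_calibration('wrist'));print(s)
for f in 's0','t0':
    cv2.imwrite(f'pics/{f}b.png',cv2.resize(cv2.imread(f'pics/{f}.png'),(800,600),interpolation=cv2.INTER_CUBIC))
E
```

```text
{'mtx': array([[536.29468758,   0.        , 275.84438359],
       [  0.        , 536.29468758, 211.50407465],
       [  0.        ,   0.        ,   1.        ]]), 'extrinsics': array([[ 0.07873432, -0.78449996,  0.61511034,  1.31850905],
       [ 0.99679765,  0.07060409, -0.03754331, -0.06304599],
       [-0.01397658,  0.61609649,  0.78754668,  1.11164061],
       [ 0.        ,  0.        ,  0.        ,  1.        ]])}
{'mtx': array([[388.90302274,   0.        , 279.97670429],
       [  0.        , 388.90302274, 209.04811643],
       [  0.        ,   0.        ,   1.        ]]), 'extrinsics': array([[ 2.78701409e-02,  9.88492031e-01, -1.48683421e-01,
         3.34064831e-01],
       [-9.99585950e-01,  2.64948680e-02, -1.12227403e-02,
        -3.29126109e-04],
       [-7.15424172e-03,  1.48934638e-01,  9.88821162e-01,
         1.06948493e+00],
       [ 0.00000000e+00,  0.00000000e+00,  0.00000000e+00,
         1.00000000e+00]])}
{'mtx': array([[343.74968685,   0.        , 279.18662938],
       [  0.        , 343.74968685, 210.92175175],
       [  0.        ,   0.        ,   1.        
[... 371 characters left out ...]
.0, 'qpos': array([-1.48857987e+00,  2.59200255e-01,  2.07572757e-02,  1.33367622e+00,
       -2.27220022e-05,  1.41821558e+00]), 'joint_velocities': array([-0.00065961, -0.00033746, -0.00124012,  0.00069296,  0.00051329,
       -0.0008729 ]), 'joint_efforts': array([ 1.74699009e-03, -5.55645061e+01,  3.44528639e+01,  1.37537182e-02,
       -3.48902304e-06, -2.17807511e-06]), 'ee_pos': array([ 0.12793161, -0.53463348,  0.23066001]), 'orientation': array([ 9.93116477e-01,  1.17129096e-01,  1.19119803e-05, -6.61426569e-04]), 'force': array([-0.41668888, -0.34789263, -0.49252415]), 'moment': array([-0.00378988,  0.07377051,  0.0238869 ]), 'gripper_force': 0.0, 'finger_gap': 0.08552974110339687}
```

View pics/s0b.png

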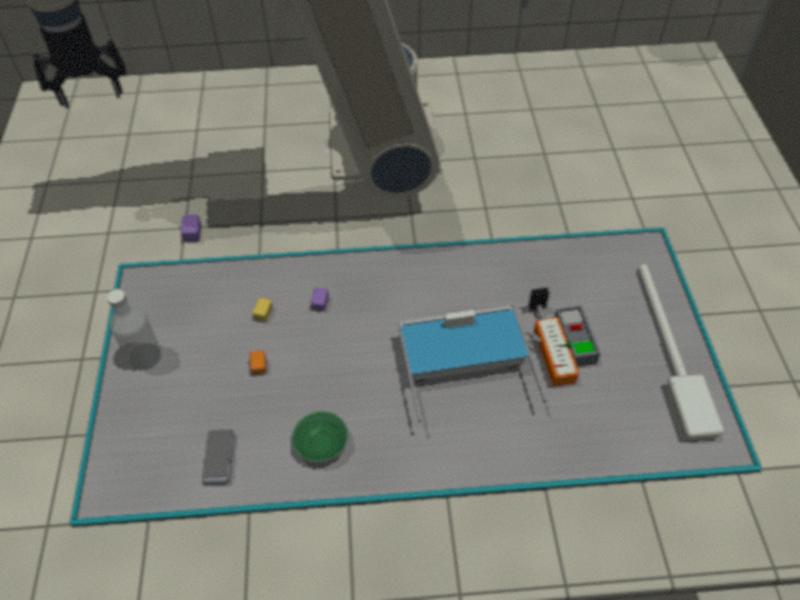

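View pics/t0b.png

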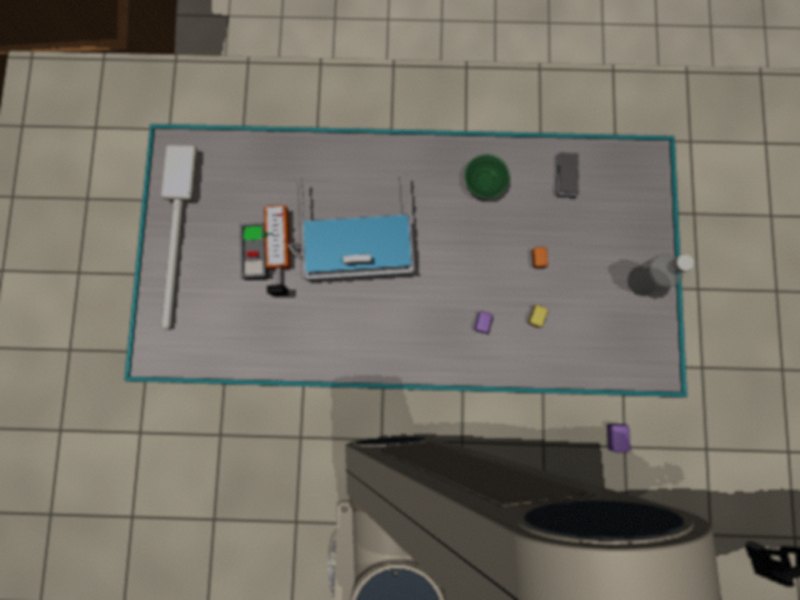

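Both views show three soaps on the shelf. In the enlarged top view yellow is at (539,316), orange at (540,257) and small lilac at (484,322). The larger lilac look-alike is off the shelf at (619,437). The box is centred near (358,245), its fin is at (357,259), the gauge is to its left and the tab is at (278,290).

```bash
python3 - <<'E'
from h import *
for n,f in(('top','t0'),('scene','s0')):
    im=cv2.imread(f'pics/{f}.png');h=cv2.cvtColor(im,cv2.COLOR_BGR2HSV)
    for nm,lo,hi,z in(('yellow',(22,120,90),(35,255,255),.034),('orange',(5,150,90),(16,255,255),.034),('lilac',(125,70,60),(145,255,255),.034),('blue',(95,120,100),(110,255,255),.059)):
        m=cv2.inRange(h,lo,hi);k,l,st,c=cv2.connectedComponentsWithStats(m)
        for i in range(1,k):
            if st[i,4]>25:
                r=cv2.minAreaRect(np.argwhere(l==i)[:,::-1].astype(np.float32))
                bp=cv2.boxPoints(r); print(n,nm,st[i,4],c[i].round(1),at(n,*c[i],z)[:2],[tuple(at(n,*p,z)[:2]*1000//1) for p in bp])
    # fin & tab
for n,pts in(('top',[(357/1.4286,259/1.4286,.087),(278/1.4286,289/1.4286,.06)]),('scene',[(460/1.4286,316/1.4286,.087),(539/1.4286,294/1.4286,.06)])):
    for u,v,z in pts: print(n,at(n,u,v,z))
E
```

```text
top yellow 122 [376.3 220.8] [ 0.465  -0.2471] [(np.float64(451.0), np.float64(-230.0)), (np.float64(485.0), np.float64(-242.0)), (np.float64(478.0), np.float64(-266.0)), (np.float64(444.0), np.float64(-254.0))]
top orange 29 [60.7 33.4] [0.9878 0.6618] [(np.float64(991.0), np.float64(684.0)), (np.float64(992.0), np.float64(644.0)), (np.float64(986.0), np.float64(643.0)), (np.float64(985.0), np.float64(684.0))]
top orange 96 [197.9 169. ] [0.5947 0.2392] [(np.float64(661.0), np.float64(276.0)), (np.float64(663.0), np.float64(234.0)), (np.float64(547.0), np.float64(228.0)), (np.float64(546.0), np.float64(268.0))]
top orange 121 [377.6 179.8] [ 0.5774 -0.2516] [(np.float64(595.0), np.float64(-240.0)), (np.float64(596.0), np.float64(-264.0)), (np.float64(560.0), np.float64(-264.0)), (np.float64(559.0), np.float64(-239.0))]
top lilac 121 [338.1 225.4] [ 0.4498 -0.1452] [(np.float64(435.0), np.float64(-130.0)), (np.float64(470.0), np.float64(-138.0)), (np.float64(464.0), np.float64(-162.0)), (np.float64(430.0), np.float64(-154.0))]
top lilac 233 [433.2 306.2] [ 0.2462 -0.392 ] [(np.float6
[... 1034 characters left out ...]
3917] [(np.float64(223.0), np.float64(-412.0)), (np.float64(226.0), np.float64(-378.0)), (np.float64(292.0), np.float64(-373.0)), (np.float64(289.0), np.float64(-406.0))]
scene lilac 129 [223.3 208.9] [ 0.4563 -0.1452] [(np.float64(473.0), np.float64(-162.0)), (np.float64(428.0), np.float64(-152.0)), (np.float64(438.0), np.float64(-129.0)), (np.float64(483.0), np.float64(-139.0))]
scene blue 2586 [324.2 239.7] [0.5921 0.0955] [(np.float64(548.0), np.float64(-4.0)), (np.float64(528.0), np.float64(201.0)), (np.float64(629.0), np.float64(195.0)), (np.float64(646.0), np.float64(-1.0))]
top [0.5522 0.0906 0.087 ]
top [0.4978 0.2366 0.06  ]
scene [0.5574 0.0933 0.087 ]
scene [0.5018 0.2414 0.06  ]
```

```bash
cat >> h.py <<'E'
B=np.array([.590,.0955,.010]); Y=.093
def bw(x,y,z=0): c,s=np.cos(Y),np.sin(Y); return np.array([B[0]+c*x-s*y,B[1]+s*x+c*y,B[2]+z])
def wb(p): c,s=np.cos(Y),np.sin(Y); d=np.asarray(p,float)-B[:len(p)]; return np.round(np.r_[c*d[0]+s*d[1],-s*d[0]+c*d[1],d[2:]],4)
def go(p,yaw,s=None):
    """total tool-frame translation mm + turn, rows needed"""
    s=s or arm.get_state(); M=R.from_quat(s['orientation']); d=1000*M.inv().apply(np.array(p)-s['ee_pos'])
    T=R.from_matrix(np.array([[np.cos(yaw),np.sin(yaw),0],[np.sin(yaw),-np.cos(yaw),0],[0,0,-1]]))
    w=(M.inv()*T).as_rotvec(); print('at',s['ee_pos'].round(4),'t',s['time'],'d',d.round(1),'w',w.round(4),'rows',np.linalg.norm(d)/41.7,np.linalg.norm(w)/.125)
E
python3 - <<'E'
from h import *
go([.525,.089,.2],.2347)
E
```

```text
at [ 0.1279 -0.5347  0.2307] t 0.1 d [ 531.3 -514.1   31.4] w [-0.0012 -0.0001  0.0001] rows 17.745447372898056 0.0094423591032576
```

{"method": "carry_out", "body": {"rows": [{"hand": 0,"translation": [21,-20.5,0],"turn": [0,0,0]},{"hand": 0,"translation": [21,-20.5,0],"turn": [0,0,0]},{"hand": 0,"translation": [21,-20.5,0],"turn": [0,0,0]},{"hand": 0,"translation": [21,-20.5,0],"turn": [0,0,0]},{"hand": 0,"translation": [21,-20.5,0],"turn": [0,0,0]}]}}

```text
time: 0.52
ee_pos: [0.2066, -0.4094, 0.2309]
orientation: [0.993, 0.117, -0.0, -0.0]
force: [0.3, -0.3, 1.4]
finger_gap: 0.0256
gripper_force: 0.0
```

{"method": "carry_out", "body": {"rows": [{"hand": 0,"translation": [21,-20.5,0],"turn": [0,0,0]},{"hand": 0,"translation": [21,-20.5,0],"turn": [0,0,0]},{"hand": 0,"translation": [21,-20.5,0],"turn": [0,0,0]},{"hand": 0,"translation": [21,-20.5,0],"turn": [0,0,0]},{"hand": 0,"translation": [21,-20.5,0],"turn": [0,0,0]}]}}

```text
time: 0.93
ee_pos: [0.2849, -0.2853, 0.2311]
orientation: [0.993, 0.117, -0.0, -0.0]
force: [0.3, 0.7, -0.9]
finger_gap: -0.0001
gripper_force: 0.0
```

{"method": "carry_out", "body": {"rows": [{"hand": 0,"translation": [21,-20.5,0],"turn": [0,0,0]},{"hand": 0,"translation": [21,-20.5,0],"turn": [0,0,0]},{"hand": 0,"translation": [21,-20.5,0],"turn": [0,0,0]},{"hand": 0,"translation": [21,-20.5,0],"turn": [0,0,0]},{"hand": 0,"translation": [21,-20.5,0],"turn": [0,0,0]}]}}

```text
time: 1.35
ee_pos: [0.3631, -0.1611, 0.2312]
orientation: [0.993, 0.117, -0.0, -0.0]
force: [0.2, -0.6, 0.2]
finger_gap: 0.0002
gripper_force: 0.0
```

{"method": "carry_out", "body": {"rows": [{"hand": 0,"translation": [21,-20.5,0],"turn": [0,0,0]},{"hand": 0,"translation": [21,-20.5,0],"turn": [0,0,0]},{"hand": 0,"translation": [21,-20.5,0],"turn": [0,0,0]},{"hand": 0,"translation": [21,-20.5,0],"turn": [0,0,0]},{"hand": 0,"translation": [21,-20.5,0],"turn": [0,0,0]}]}}

```text
time: 1.77
ee_pos: [0.4414, -0.0369, 0.2312]
orientation: [0.993, 0.117, -0.0, -0.0]
force: [-0.1, -0.2, -0.4]
finger_gap: -0.0002
gripper_force: 0.0
```

{"method": "carry_out", "body": {"rows": [{"hand": 0,"translation": [21,-20.5,5],"turn": [0,0,0]},{"hand": 0,"translation": [21,-20.5,5],"turn": [0,0,0]},{"hand": 0,"translation": [21,-20.5,5],"turn": [0,0,0]},{"hand": 0,"translation": [21,-20.5,5],"turn": [0,0,0]},{"hand": 0,"translation": [21,-20.5,5],"turn": [0,0,0]}]}}

```text
time: 2.18
ee_pos: [0.5197, 0.0872, 0.2057]
orientation: [0.993, 0.117, -0.0, -0.0]
force: [0.7, -0.4, 0.9]
finger_gap: 0.0001
gripper_force: 0.0
```

```bash
python3 - <<'E'
from h import *
s,a=snap('wrist','w1.png'); cv2.imwrite('pics/w1b.png',cv2.resize(a[:,:,::-1],(800,600),interpolation=cv2.INTER_CUBIC))
import json;print(s['ee_pos'],list(s['orientation']),s['finger_gap'],s['qpos'].round(3))
go([.525,.089,.2],.2347)
E
```

```text
[0.51972365 0.08717969 0.20574623] [np.float64(0.9931011955435612), np.float64(0.11726018225381897), np.float64(-0.00025449168924926023), np.float64(-1.7370399534613602e-05)] 0.00011333962567363621 [ 0.007  0.229 -0.085  1.258 -0.     2.913]
at [0.5216 0.0903 0.2044] t 2.2333 d [3.  2.  4.4] w [-0.0019  0.0003  0.0016] rows 0.13607505027378922 0.02033755911984191
```

View pics/w1b.png

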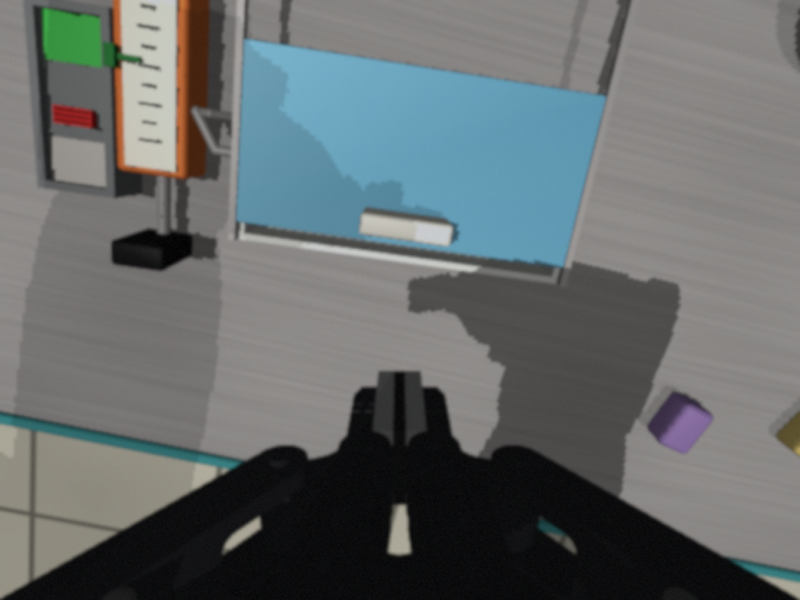

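```bash
python3 - <<'E'
from h import *
s={'ee_pos':np.array([0.5204,0.0882,.2052]),'orientation':[.9931,.11726,-.00025,0]}
def p(nm,u,v,z): print(nm,at('wrist',u/1.42857,v/1.42857,z,s),wb(at('wrist',u/1.42857,v/1.42857,z,s)))
for a in [('cTL',244,40,.059),('cBL',237,222,.059),('cTR',606,97,.059),('cBR',568,268,.059),('rimBL',236,239,.054),('rimBR',556,282,.054),('finTL',364,209,.087),('finTR',458,224,.087),('finBL',361,232,.087),('finBR',452,245,.087),
 ('tabTL',112,235,.063),('tabTR',192,233,.063),('tabBL',113,264,.063),('tabBR',165,269,.063),('nub',75,117,.044),('slotTL',44,5,.044),('slotBR',107,188,.044),('slotBL',47,185,.044),('gaugeBL',118,166,.044),('gaugeBR',187,177,.044),('mark',125,58,.0465),('tick1',150,141,.0445),('tick2',150,123,.0445),('tick3',150,104,.0445),('tick4',150,86,.0445)]: p(*a)
E
```

```text
cTL [0.6289 0.1991 0.059 ] [0.0484 0.0995 0.049 ]
cBL [0.5325 0.1896 0.059 ] [-0.0485  0.099   0.049 ]
cTR [0.6474 0.0032 0.059 ] [ 0.0486 -0.0972  0.049 ]
cBR [ 0.5517 -0.0088  0.059 ] [-0.0478 -0.1003  0.049 ]
rimBL [0.521  0.1902 0.054 ] [-0.0599  0.1007  0.044 ]
rimBR [ 0.5407 -0.0066  0.054 ] [-0.0586 -0.0971  0.044 ]
finTL [0.5612 0.1176 0.087 ] [-0.0266  0.0247  0.077 ]
finTR [0.5652 0.0673 0.087 ] [-0.0273 -0.0258  0.077 ]
finBL [0.5489 0.1165 0.087 ] [-0.039   0.0247  0.077 ]
finBR [0.5535 0.0674 0.087 ] [-0.039  -0.0246  0.077 ]
tabTL [0.5088 0.2584 0.063 ] [-0.0657  0.1697  0.053 ]
tabTR [0.5209 0.2131 0.063 ] [-0.0579  0.1235  0.053 ]
tabBL [0.4913 0.2568 0.063 ] [-0.0833  0.1698  0.053 ]
tabBR [0.4955 0.2264 0.063 ] [-0.0819  0.1391  0.053 ]
nub [0.5677 0.2936 0.044 ] [-0.0038  0.1993  0.034 ]
slotTL [0.6221 0.3123 0.044 ] [0.0521 0.2129 0.034 ]
slotBR [0.5312 0.2732 0.044 ] [-0.042   0.1824  0.034 ]
slotBL [0.5245 0.3086 0.044 ] [-0.0454  0.2183  0.034 ]
gaugeBL [0.5458 0.2676 0.044 ] [-0.028   0.1755  0.034 ]
gaugeBR [0.549  0.2268 0.044 ] [-0.0286  0.1345  0.034 ]
mark [0.6059 0.2662 0.0465] [0.0317 0.1685 0.0365]
tick1 [0.5646 0.2499 0.0445] [-0.011   0.1561  0.0345]
tick2 [0.5747 0.2508 0.0445] [-0.0008  0.156   0.0345]
tick3 [0.585  0.2516 0.0445] [0.0095 0.1559 0.0345]
tick4 [0.5946 0.2524 0.0445] [0.0192 0.1558 0.0345]
```

```bash
python3 - <<'E'
import cv2
a=cv2.imread('pics/w1.png')[0:190,15:200]
cv2.imwrite('pics/w1c.png',cv2.resize(a,None,fx=3.1,fy=3.1,interpolation=cv2.INTER_CUBIC))
E
```

```text
(no output)
```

View pics/w1c.png

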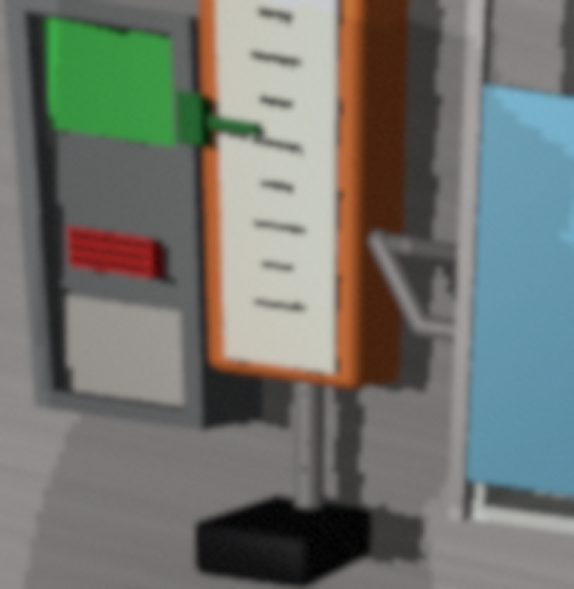

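The cover is already about 9 mm open, since the front rim shows in front of it. That puts the box origin 9 mm nearer the robot, which also agrees with the gauge. The marker sits about a third of the way between the 5th and 6th ticks. I'll go to the fin's front side.

```bash
cat >> h.py <<'E'
B=np.array([.58104,.0947,.010])
E
python3 - <<'E'
from h import *
go(bw(-.057,0,.056),Y)
E
```

```text
at [0.5216 0.0903 0.2044] t 2.2333 d [  2.4   1.7 138.4] w [-0.0019  0.0004  0.1433] rows 3.3194485180723627 1.1467918542073703
```

{"method": "carry_out", "body": {"rows": [{"hand": 0,"translation": [1.2,0.8,28],"turn": [-0.002,0,0.072]},{"hand": 0,"translation": [1,1,28],"turn": [0,0,0.072]},{"hand": 0,"translation": [0,0,28],"turn": [0,0,0]},{"hand": 0,"translation": [0,0,28],"turn": [0,0,0]},{"hand": 0,"translation": [0,0,26],"turn": [0,0,0]}]}}

```text
time: 2.65
ee_pos: [0.5213, 0.0842, 0.0666]
orientation: [0.999, 0.045, -0.0, 0.001]
force: [1.0, 0.1, -0.0]
finger_gap: 0.0
gripper_force: 0.0
```

{"method": "carry_out", "body": {"rows": [{"hand": 0,"translation": [0,0,0],"turn": [0,0,0]},{"hand": 0,"translation": [10,0,0],"turn": [0,0,0]},{"hand": 0,"translation": [12,0,0],"turn": [0,0,0]},{"hand": 0,"translation": [12,0,0],"turn": [0,0,0]},{"hand": 0,"translation": [12,0,0],"turn": [0,0,0]}]}}

```text
time: 3.07
ee_pos: [0.5693, 0.0884, 0.0703]
orientation: [0.999, 0.045, 0.001, 0.001]
force: [-2.0, 0.5, -1.1]
finger_gap: -0.0001
gripper_force: 1.0
```

```bash
python3 - <<'E'
from h import *
s=arm.get_state();print(wb(s['ee_pos']),s['force'],s['moment']); go(bw(.045,0,.056),Y)
E
```

```text
[-0.0123 -0.0052  0.0603] [-1.98359877  0.46651054 -1.1343385 ] [-0.02055285  0.47828738  0.0316554 ]
at [0.5693 0.0884 0.0703] t 3.0667 d [57.3 -5.3  4.4] w [ 0.0022 -0.0019 -0.0022] rows 1.3831147874919085 0.0290987757202897
```

{"method": "carry_out", "body": {"rows": [{"hand": 0,"translation": [11,-1,1],"turn": [0,0,0]},{"hand": 0,"translation": [11,-1,1],"turn": [0,0,0]},{"hand": 0,"translation": [11,-1,1],"turn": [0,0,0]},{"hand": 0,"translation": [11,-1,0],"turn": [0,0,0]},{"hand": 0,"translation": [8,0,0],"turn": [0,0,0]}]}}

```text
time: 3.48
ee_pos: [0.6211, 0.0971, 0.0673]
orientation: [0.999, 0.045, 0.001, 0.001]
force: [-7.0, -1.5, 3.7]
finger_gap: 0.0
gripper_force: 8.7
```

{"method": "carry_out", "body": {"rows": [{"hand": 0,"translation": [3,0,0],"turn": [0,0,0]},{"hand": 0,"translation": [2,0,0],"turn": [0,0,0]},{"hand": 0,"translation": [1,0,0],"turn": [0,0,0]}]}}

```text
time: 3.73
ee_pos: [0.621, 0.0971, 0.0667]
orientation: [0.999, 0.045, -0.004, 0.001]
force: [-28.4, -3.6, 18.0]
finger_gap: -0.0003
gripper_force: 14.5
```

```bash
python3 - <<'E'
from h import *
s,a=snap('wrist','w2.png')
cv2.imwrite('pics/w2b.png',cv2.resize(a[:,:,::-1],(800,600),interpolation=cv2.INTER_CUBIC))
print(wb(s['ee_pos']),s['force'],list(s['orientation']))
E
```

```text
[ 0.04   -0.0013  0.0567] [-28.35336855  -3.63537074  18.01041176] [np.float64(0.9989608583188473), np.float64(0.045390557461557964), np.float64(-0.0038510718284921904), np.float64(0.001438779334238004)]
```

View pics/w2b.png

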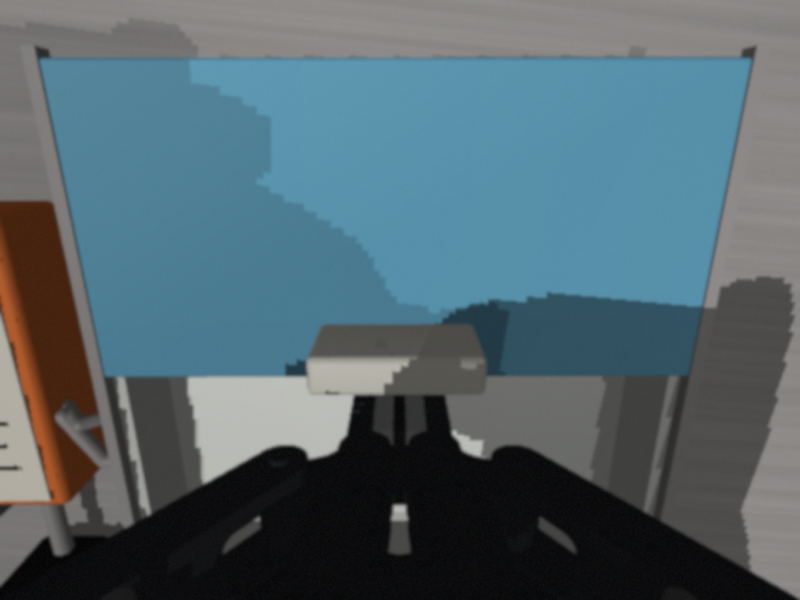

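The cover is at its stop (28 N, compartment visible below the fin). I'll back off, lift, and go above the lilac soap.

{"method": "carry_out", "body": {"rows": [{"hand": 0,"translation": [-10,0,-5],"turn": [0,0,0]},{"hand": 0,"translation": [-12,0,-20],"turn": [0,0,0]},{"hand": 0,"translation": [-12,0,-35],"turn": [0,0,0]},{"hand": 0.6,"translation": [-12,0,-35],"turn": [0,0,0]},{"hand": 0.6,"translation": [-12,0,-35],"turn": [0,0,0]}]}}

```text
time: 4.2
ee_pos: [0.5672, 0.0925, 0.1983]
orientation: [0.999, 0.045, 0.001, 0.001]
force: [1.5, 0.8, 0.3]
finger_gap: 0.0233
gripper_force: 0.0
```

```bash
python3 - <<'E'
from h import *
go([.450,-.146,.16],-.23)
E
```

```text
at [0.5672 0.0925 0.1983] t 4.2 d [-138.4  226.8   38.5] w [ 0.0016 -0.0024  0.3208] rows 6.438417547670298 2.566697470506991
```

{"method": "carry_out", "body": {"rows": [{"hand": 0.6,"translation": [-20,32,2],"turn": [0,0,0]},{"hand": 0.6,"translation": [-20,32,4],"turn": [0,0,0]},{"hand": 0.6,"translation": [-20,32,6],"turn": [0,0,0]},{"hand": 0.6,"translation": [-20,32,6],"turn": [0,0,0]},{"hand": 0.6,"translation": [-20,32,7],"turn": [0,0,0]}]}}

```text
time: 4.62
ee_pos: [0.4822, -0.0774, 0.1724]
orientation: [0.999, 0.046, 0.002, 0.002]
force: [1.1, 0.3, -0.5]
finger_gap: 0.0513
gripper_force: 0.0
```

{"method": "carry_out", "body": {"rows": [{"hand": 0.6,"translation": [-20,32,7],"turn": [0,0,0]},{"hand": 0.6,"translation": [-18,35,7],"turn": [0,0,0]},{"hand": 0.6,"translation": [0,0,0],"turn": [0,0.002,0.107]},{"hand": 0.6,"translation": [0,0,0],"turn": [0,0,0.107]},{"hand": 0.6,"translation": [0,0,0],"turn": [0,0,0.107]}]}}

```text
time: 5.03
ee_pos: [0.4509, -0.1476, 0.1583]
orientation: [0.993, -0.119, 0.003, 0.001]
force: [0.3, 0.6, -0.7]
finger_gap: 0.0513
gripper_force: 0.0
```

```bash
cat >> h.py <<'E'
COL={'yellow':((22,110,80),(35,255,255)),'orange':((5,140,80),(17,255,255)),'lilac':((122,60,50),(148,255,255))}
def find(s,im,z=.034):
    h=cv2.cvtColor(im,cv2.COLOR_RGB2HSV)
    for n,(lo,hi) in COL.items():
        m=cv2.inRange(h,lo,hi);k,l,st,c=cv2.connectedComponentsWithStats(m)
        for i in range(1,k):
            if st[i,4]>150:
                q=np.array([at('wrist',*p[::-1],z,s)[:2] for p in np.argwhere(l==i)])
                r=cv2.minAreaRect((q*1000).astype(np.float32)); print(n,st[i],'c',np.round(r[0],1),'size',np.round(r[1],1),'ang',round(r[2],1))
E
python3 - <<'E'
from h import *
import time
s,a=snap('wrist','w3.png'); find(s,a); go([.450,-.146,.16],-.23); print(s['finger_gap'])
cv2.imwrite('pics/w3b.png',cv2.resize(a[:,:,::-1],(800,600),interpolation=cv2.INTER_CUBIC))
E
```

```text
yellow [ 382  130   39   50 1440] c [ 467.1 -247.8] size [24.4 36.4] ang 70.1
orange [ 362    0   45   30 1040] c [ 566.7 -249.1] size [31. 18.] ang 77.0Traceback (most recent call last):
  File "<stdin>", line 3, in <module>
  File "h.py", line 30, in find
    q=np.array([at('wrist',*p[::-1],z,s)[:2] for p in np.argwhere(l==i)])
                ~~^^^^^^^^^^^^^^^^^^^^^^
  File "h.py", line 13, in at
    o,d=ray(n,u,v,s); return np.round((o+d*(z-o[2])/d[2]),4)
        ~~~^^^^^^^^^
  File "h.py", line 7, in ray
    c=arm.get_calibration(n); d=np.linalg.inv(np.array(c['mtx']))@[u,v,1]; d=np.array([d[0],-d[1],-d[2]])
ValueError: time passes only in moves, steps and waits
```

```bash
python3 - <<'E'
t=open('h.py').read()
t=t.replace("c=arm.get_calibration(n); d=","c=CAL[n]; d=",1).replace("np.argwhere(l==i)])","np.argwhere(cv2.morphologyEx((l==i).astype(np.uint8),cv2.MORPH_GRADIENT,np.ones((3,3),np.uint8))*(l==i))])",1)
t=t.replace("def snap","import pickle,os\nif not os.path.exists('cal.pkl'): pickle.dump({n:arm.get_calibration(n) for n in('scene','top','wrist')},open('cal.pkl','wb'))\nCAL=pickle.load(open('cal.pkl','rb'))\ndef snap",1)
open('h.py','w').write(t)
E
python3 - <<'E'
from h import *
a=cv2.imread('pics/w3.png')[:,:,::-1].copy(); s=arm.get_state(); find(s,a); print(s['finger_gap'],s['ee_pos'])
cv2.imwrite('pics/w3b.png',cv2.resize(a[:,:,::-1],(800,600),interpolation=cv2.INTER_CUBIC))
E
```

```text
yellow [ 382  130   39   50 1440] c [ 466.6 -247.5] size [24.4 36.3] ang 69.8
orange [ 362    0   45   30 1040] c [ 566.1 -249.4] size [31.2 17.9] ang 76.1
lilac [ 263  177   31   47 1370] c [ 454.1 -146.3] size [24.1 38.8] ang 76.7
lilac [549 311  11  46 413] c [ 268.2 -361.9] size [ 8.9 51. ] ang 89.8
0.051106676039183695 [ 0.45105626 -0.14723215  0.15834904]
```

View pics/w3b.png

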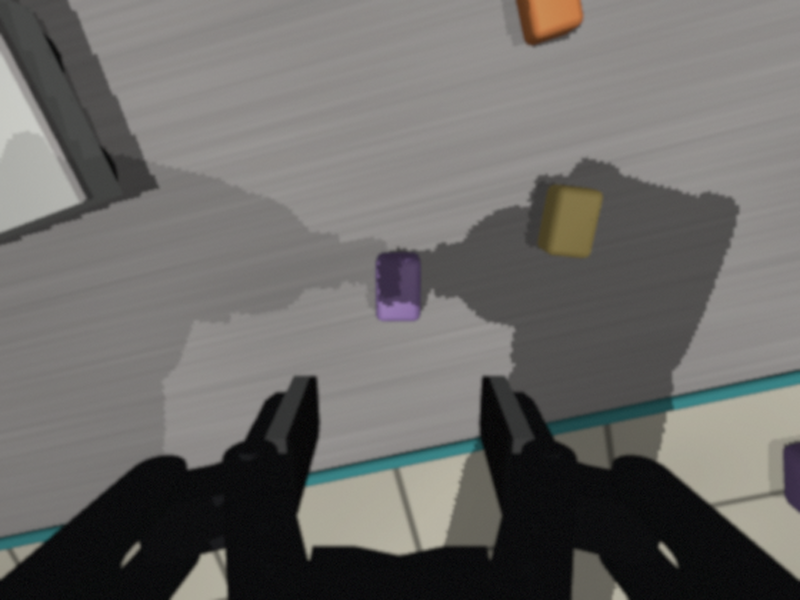

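Lilac is centred between the open fingers at (398,286), aligned with the hand. Yellow is at (570,222) and orange at (550,20). Grasping lilac.

```bash
python3 - <<'E'
from h import *
go([.453,-.146,.014],-.232)
E
```

```text
at [ 0.4511 -0.1472  0.1583] t 5.0833 d [  0.8  -1.9 144.4] w [ 0.0018 -0.0054 -0.0125] rows 3.462047570551473 0.11021951317624569
```

{"method": "carry_out", "body": {"rows": [{"hand": 0.6,"translation": [1,-2,36],"turn": [0.002,-0.005,-0.01]},{"hand": 0.6,"translation": [0,0,36],"turn": [0,0,0]},{"hand": 0.6,"translation": [0,0,36],"turn": [0,0,0]},{"hand": 0.6,"translation": [0,0,20],"turn": [0,0,0]},{"hand": 0.6,"translation": [0,0,15],"turn": [0,0,0]}]}}

```text
time: 5.5
ee_pos: [0.4518, -0.1442, 0.0126]
orientation: [0.994, -0.108, -0.001, -0.001]
force: [-0.2, -0.5, 0.5]
finger_gap: 0.0512
gripper_force: 0.0
```

{"method": "carry_out", "body": {"rows": [{"hand": 0,"translation": [0,0,0],"turn": [0,0,0]},{"hand": 0,"translation": [0,0,0],"turn": [0,0,0]},{"hand": 0,"translation": [0,0,0],"turn": [0,0,0]},{"hand": 0,"translation": [0,0,0],"turn": [0,0,0]},{"hand": 0,"translation": [0,0,0],"turn": [0,0,0]}]}}

```text
time: 5.92
ee_pos: [0.4526, -0.1447, 0.0149]
orientation: [0.994, -0.11, 0.0, -0.0]
force: [-0.6, -0.2, 0.2]
finger_gap: 0.0247
gripper_force: 58.8
```

{"method": "carry_out", "body": {"rows": [{"hand": 0,"translation": [0,0,-20],"turn": [0,0,0]},{"hand": 0,"translation": [0,0,-30],"turn": [0,0,0]},{"hand": 0,"translation": [0,0,-30],"turn": [0,0,0]},{"hand": 0,"translation": [0,0,-30],"turn": [0,0,0]}]}}

```text
time: 6.25
ee_pos: [0.4518, -0.1444, 0.1258]
orientation: [0.994, -0.11, -0.001, -0.0]
force: [1.6, 0.4, -0.6]
finger_gap: 0.0246
gripper_force: 59.0
```

```bash
python3 - <<'E'
from h import *
go(bw(0,.055,.11),Y+.05)
E
```

```text
at [ 0.4518 -0.1444  0.1258] t 6.25 d [  57.  -313.9    5.9] w [-0.0008  0.0014 -0.3629] rows 7.65101830293545 2.902837479097071
```

{"method": "carry_out", "body": {"rows": [{"hand": 0,"translation": [4,-25,0],"turn": [0,0,0]},{"hand": 0,"translation": [6,-32,0],"turn": [0,0,0]},{"hand": 0,"translation": [6,-32,0],"turn": [0,0,0]},{"hand": 0,"translation": [6,-32,0],"turn": [0,0,0]},{"hand": 0,"translation": [6,-32,0],"turn": [0,0,0]}]}}

```text
time: 6.67
ee_pos: [0.5105, -0.0124, 0.1248]
orientation: [0.995, -0.098, 0.0, -0.006]
force: [-0.1, -0.2, -1.1]
finger_gap: 0.0246
gripper_force: 59.1
```

{"method": "carry_out", "body": {"rows": [{"hand": 0,"translation": [6,-32,0],"turn": [0,0,0]},{"hand": 0,"translation": [6,-32,0],"turn": [0,0,0]},{"hand": 0,"translation": [6,-32,0],"turn": [0,0,-0.12]},{"hand": 0,"translation": [0,-32,0],"turn": [0,0,-0.12]},{"hand": 0,"translation": [0,-29,0],"turn": [0,0,-0.12]}]}}

```text
time: 7.08
ee_pos: [0.5388, 0.1061, 0.1285]
orientation: [0.994, 0.106, 0.004, -0.018]
force: [0.0, -0.2, -1.4]
finger_gap: 0.025
gripper_force: 59.1
```

```bash
python3 - <<'E'
from h import *
s=arm.get_state();print(s['finger_gap'],s['gripper_force'],s['qpos'])
go(bw(-.006,.052,.020),Y+.05)
E
```

```text
0.02495140802315984 59.09032344818115 [ 0.02126555  0.30142169 -0.18726483  1.07748685  0.03742309  2.95133952]
at [0.5388 0.1061 0.1285] t 7.0833 d [ 37.9 -28.8 100. ] w [-0.0363 -0.0104  0.0686] rows 2.65674155316337 0.6262505487293277
```

{"method": "carry_out", "body": {"rows": [{"hand": 0,"translation": [19,-14,0],"turn": [-0.036,-0.01,0.068]},{"hand": 0,"translation": [19,-14,0],"turn": [0,0,0]},{"hand": 0,"translation": [0,0,30],"turn": [0,0,0]},{"hand": 0,"translation": [0,0,30],"turn": [0,0,0]}]}}

```text
time: 7.42
ee_pos: [0.5726, 0.1404, 0.0698]
orientation: [0.998, 0.07, 0.002, -0.0]
force: [-0.3, -0.0, -1.5]
finger_gap: 0.0247
gripper_force: 59.1
```

```bash
python3 - <<'E'
from h import *
s=arm.get_state();print(s['finger_gap'],s['gripper_force'],wb(s['ee_pos']))
go(bw(-.006,.052,.020),Y+.05)
E
```

```text
0.024666557514375086 59.10620927810669 [-0.0042  0.0462  0.0598]
at [0.5726 0.1404 0.0698] t 7.4167 d [-1.7 -5.8 39.8] w [-0.0001 -0.0042 -0.0026] rows 0.9652988663417374 0.039780730099736636
```

{"method": "carry_out", "body": {"rows": [{"hand": 0,"translation": [-1,-5,15],"turn": [0,0,0]},{"hand": 0,"translation": [0,0,14],"turn": [0,0,0]},{"hand": 0,"translation": [0,0,10],"turn": [0,0,0]},{"hand": 0,"translation": [0,0,0],"turn": [0,0,0]},{"hand": 0,"translation": [0,0,0],"turn": [0,0,0]}]}}

```text
time: 7.83
ee_pos: [0.5689, 0.1437, 0.0301]
orientation: [0.998, 0.069, -0.0, -0.0]
force: [0.1, -0.9, 0.6]
finger_gap: 0.0246
gripper_force: 60.8
```

{"method": "carry_out", "body": {"rows": [{"hand": 0.42,"translation": [0,0,0],"turn": [0,0,0]},{"hand": 0.42,"translation": [0,0,0],"turn": [0,0,0]},{"hand": 0.42,"translation": [0,0,0],"turn": [0,0,0]},{"hand": 0.42,"translation": [0,0,-15],"turn": [0,0,0]},{"hand": 0.42,"translation": [0,0,-30],"turn": [0,0,0]}]}}

```text
time: 8.25
ee_pos: [0.5666, 0.1437, 0.0727]
orientation: [0.998, 0.069, -0.003, 0.0]
force: [-0.2, 0.8, -0.0]
finger_gap: 0.0361
gripper_force: 0.0
```

{"method": "carry_out", "body": {"rows": [{"hand": 0.42,"translation": [0,0,-40],"turn": [0,0,0]},{"hand": 0.6,"translation": [0,0,-40],"turn": [0,0,0]}]}}

```text
time: 8.42
ee_pos: [0.5679, 0.1439, 0.1562]
orientation: [0.998, 0.069, -0.001, 0.0]
force: [2.8, 0.3, -0.3]
finger_gap: 0.0466
gripper_force: 0.0
```

```bash
python3 - <<'E'
from h import *
s,a=snap('wrist','w4.png'); find(s,a,.048); go([.466,-.247,.16],-.35)
E
```

```text
orange [ 105   51   70  167 2442] c [604.8 251. ] size [116.6  42.5] ang 5.8
lilac [ 264  180   33   49 1490] c [571.  144.9] size [38.3 24.2] ang 7.4
at [0.5709 0.1443 0.165 ] t 8.4667 d [-158.2  373.     3.6] w [-0.0019 -0.0094  0.4889] rows 9.715671444138252 3.9119879636453154
```

{"method": "carry_out", "body": {"rows": [{"hand": 0.6,"translation": [-14,33,0],"turn": [0,0,0]},{"hand": 0.6,"translation": [-14,33,0],"turn": [0,0,0]},{"hand": 0.6,"translation": [-14,33,0],"turn": [0,0,0]},{"hand": 0.6,"translation": [-14,33,0],"turn": [0,0,0]},{"hand": 0.6,"translation": [-14,33,0],"turn": [0,0,0]}]}}

```text
time: 8.88
ee_pos: [0.5215, -0.0304, 0.1555]
orientation: [0.998, 0.07, 0.0, 0.0]
force: [0.4, 0.2, 0.0]
finger_gap: 0.0515
gripper_force: 0.0
```

{"method": "carry_out", "body": {"rows": [{"hand": 0.6,"translation": [-14,33,0],"turn": [0,0,0]},{"hand": 0.6,"translation": [-14,33,0],"turn": [0,0,0]},{"hand": 0.6,"translation": [-14,33,0],"turn": [0,0,0]},{"hand": 0.6,"translation": [-15,33,0],"turn": [0,0,0]},{"hand": 0.6,"translation": [-15,33,0],"turn": [0,0,0]}]}}

```text
time: 9.3
ee_pos: [0.4729, -0.2041, 0.1556]
orientation: [0.998, 0.069, 0.0, 0.0]
force: [1.2, 0.6, 0.1]
finger_gap: 0.0513
gripper_force: 0.0
```

{"method": "carry_out", "body": {"rows": [{"hand": 0.6,"translation": [-16,43,0],"turn": [0,-0.009,0]},{"hand": 0.6,"translation": [0,0,0],"turn": [0,0,0.122]},{"hand": 0.6,"translation": [0,0,0],"turn": [0,0,0.122]},{"hand": 0.6,"translation": [0,0,0],"turn": [0,0,0.122]},{"hand": 0.6,"translation": [0,0,0],"turn": [0,0,0.122]}]}}

```text
time: 9.72
ee_pos: [0.4644, -0.2437, 0.1554]
orientation: [0.984, -0.177, -0.004, 0.002]
force: [0.1, -0.1, -0.2]
finger_gap: 0.0515
gripper_force: 0.0
```

```bash
python3 - <<'E'
from h import *
s,a=snap('wrist','w5.png'); find(s,a); go([.466,-.247,.014],-.35)
E
```

```text
yellow [ 271  172   30   47 1194] c [ 468.4 -250.1] size [23.1 38.1] ang 70.7
orange [ 211   19   51   63 1142] c [ 578.6 -253.8] size [37.2 24.5] ang 3.5
lilac [ 476  315   53   58 1789] c [ 264.6 -394.8] size [76.9 30.7] ang 26.2
at [ 0.4645 -0.2435  0.1554] t 9.7667 d [  3.8   2.1 141.4] w [ 0.0047  0.008  -0.0149] rows 3.391570802527439 0.14005005785801658
```

{"method": "carry_out", "body": {"rows": [{"hand": 0.6,"translation": [5,3.5,36],"turn": [0.005,0.008,-0.025]},{"hand": 0.6,"translation": [0,0,36],"turn": [0,0,0]},{"hand": 0.6,"translation": [0,0,36],"turn": [0,0,0]},{"hand": 0.6,"translation": [0,0,20],"turn": [0,0,0]},{"hand": 0.6,"translation": [0,0,13],"turn": [0,0,0]}]}}

```text
time: 10.18
ee_pos: [0.4667, -0.2473, 0.0117]
orientation: [0.987, -0.16, -0.002, -0.001]
force: [-0.1, 0.0, -0.3]
finger_gap: 0.0513
gripper_force: 0.0
```

{"method": "carry_out", "body": {"rows": [{"hand": 0,"translation": [0,0,0],"turn": [0,0,0]},{"hand": 0,"translation": [0,0,0],"turn": [0,0,0]},{"hand": 0,"translation": [0,0,0],"turn": [0,0,0]},{"hand": 0,"translation": [0,0,0],"turn": [0,0,0]},{"hand": 0,"translation": [0,0,0],"turn": [0,0,0]}]}}

```text
time: 10.6
ee_pos: [0.4683, -0.2485, 0.0153]
orientation: [0.987, -0.161, 0.001, 0.0]
force: [1.4, -0.0, -1.0]
finger_gap: 0.0247
gripper_force: 60.1
```

{"method": "carry_out", "body": {"rows": [{"hand": 0,"translation": [0,0,-20],"turn": [0,0,0]},{"hand": 0,"translation": [0,0,-30],"turn": [0,0,0]},{"hand": 0,"translation": [0,0,-30],"turn": [0,0,0]},{"hand": 0,"translation": [0,0,-30],"turn": [0,0,0]}]}}

```text
time: 10.93
ee_pos: [0.4677, -0.2481, 0.1261]
orientation: [0.987, -0.161, 0.0, -0.0]
force: [0.3, -0.5, 0.0]
finger_gap: 0.0247
gripper_force: 60.1
```

```bash
python3 - <<'E'
from h import *
go(bw(-.006,-.002,.11),Y+.02)
E
```

```text
at [ 0.4677 -0.2481  0.1261] t 10.9333 d [  -6.3 -356.8    6.2] w [-3.000e-04 -2.000e-04 -4.368e-01] rows 8.559576316481762 3.494490362880288
```

{"method": "carry_out", "body": {"rows": [{"hand": 0,"translation": [0,-25,0],"turn": [0,0,0]},{"hand": 0,"translation": [0,-32,0],"turn": [0,0,0]},{"hand": 0,"translation": [0,-32,0],"turn": [0,0,0]},{"hand": 0,"translation": [0,-32,0],"turn": [0,0,0]},{"hand": 0,"translation": [-1,-32,0],"turn": [0,0,0]}]}}

```text
time: 11.35
ee_pos: [0.5161, -0.1017, 0.1252]
orientation: [0.987, -0.161, 0.001, -0.0]
force: [0.7, -0.7, 0.2]
finger_gap: 0.025
gripper_force: 60.2
```

{"method": "carry_out", "body": {"rows": [{"hand": 0,"translation": [-1,-32,0],"turn": [0,0,0]},{"hand": 0,"translation": [-1,-32,0],"turn": [0,0,0]},{"hand": 0,"translation": [-1,-32,0],"turn": [0,0,0]},{"hand": 0,"translation": [-1,-32,0],"turn": [0,0,0]},{"hand": 0,"translation": [-1,-32,0],"turn": [0,0,0]}]}}

```text
time: 11.77
ee_pos: [0.5377, -0.0165, 0.1277]
orientation: [0.994, -0.109, 0.003, -0.028]
force: [0.9, -0.4, -0.7]
finger_gap: 0.0244
gripper_force: 64.8
```

{"method": "carry_out", "body": {"rows": [{"hand": 0,"translation": [0,-32,0],"turn": [0,0,0]},{"hand": 0,"translation": [0,-11,0],"turn": [0,0,-0.109]},{"hand": 0,"translation": [0,0,0],"turn": [0,0,-0.109]},{"hand": 0,"translation": [0,0,0],"turn": [0,0,-0.109]},{"hand": 0,"translation": [0,0,0],"turn": [0,0,-0.109]}]}}

```text
time: 12.18
ee_pos: [0.5436, 0.0098, 0.1301]
orientation: [0.992, 0.123, 0.01, -0.033]
force: [0.3, -0.7, -1.2]
finger_gap: 0.0244
gripper_force: 64.9
```

```bash
python3 - <<'E'
from h import *
s=arm.get_state();print(s['finger_gap'],s['gripper_force'])
go(bw(-.006,-.002,.020),Y+.02)
E
```

```text
0.02437487989143459 64.94384407997131
at [0.5436 0.0098 0.1301] t 12.1833 d [ 47.9 -65.6 105.9] w [-0.0647 -0.0242  0.1344] rows 3.200044785485442 1.2088659704563984
```

{"method": "carry_out", "body": {"rows": [{"hand": 0,"translation": [0,0,0],"turn": [-0.032,-0.012,0.067]},{"hand": 0,"translation": [0,0,0],"turn": [-0.032,-0.012,0.067]},{"hand": 0,"translation": [0,0,0],"turn": [0,0,0]}]}}

```text
time: 12.43
ee_pos: [0.5437, 0.01, 0.1302]
orientation: [0.999, 0.053, -0.0, 0.0]
force: [0.7, 0.4, -0.2]
finger_gap: 0.0246
gripper_force: 65.0
```

```bash
python3 - <<'E'
from h import *
s=arm.get_state();print(s['finger_gap'],s['gripper_force'])
go(bw(-.006,-.002,.020),Y+.02)
E
```

```text
0.024616150662342354 64.95630383491516
at [0.5437 0.01   0.1302] t 12.4333 d [ 40.1 -78.5 100.1] w [ 0.0005  0.0005 -0.0078] rows 3.1985294834071496 0.06250519517540316
```

{"method": "carry_out", "body": {"rows": [{"hand": 0,"translation": [13,-26,0],"turn": [0,0,0]},{"hand": 0,"translation": [13,-26,0],"turn": [0,0,0]},{"hand": 0,"translation": [14,-26,0],"turn": [0,0,0]},{"hand": 0,"translation": [0,0,30],"turn": [0,0,0]},{"hand": 0,"translation": [0,0,30],"turn": [0,0,0]}]}}

```text
time: 12.85
ee_pos: [0.5766, 0.093, 0.0707]
orientation: [0.998, 0.056, 0.002, -0.001]
force: [-0.5, -0.6, -0.8]
finger_gap: 0.0245
gripper_force: 64.9
```

{"method": "carry_out", "body": {"rows": [{"hand": 0,"translation": [0,0,15],"turn": [0,0,0]},{"hand": 0,"translation": [0,0,14],"turn": [0,0,0]},{"hand": 0,"translation": [0,0,11],"turn": [0,0,0]},{"hand": 0,"translation": [0,0,0],"turn": [0,0,0]},{"hand": 0,"translation": [0,0,0],"turn": [0,0,0]}]}}

```text
time: 13.27
ee_pos: [0.5747, 0.0913, 0.0297]
orientation: [0.999, 0.055, -0.001, -0.001]
force: [-0.3, -0.1, -0.7]
finger_gap: 0.0246
gripper_force: 66.8
```

```bash
python3 - <<'E'
from h import *
s=arm.get_state();print(s['finger_gap'],s['force'],wb(s['ee_pos']))
E
```

```text
0.02457848067037274 [-0.33519849 -0.0865296  -0.65925811] [-0.0066 -0.0028  0.0197]
```

{"method": "carry_out", "body": {"rows": [{"hand": 0.4,"translation": [0,0,0],"turn": [0,0,0]},{"hand": 0.4,"translation": [0,0,0],"turn": [0,0,0]},{"hand": 0.4,"translation": [0,0,0],"turn": [0,0,0]},{"hand": 0.4,"translation": [0,0,-15],"turn": [0,0,0]},{"hand": 0.4,"translation": [0,0,-30],"turn": [0,0,0]}]}}

```text
time: 13.68
ee_pos: [0.5729, 0.0911, 0.0727]
orientation: [0.999, 0.054, -0.003, -0.0]
force: [0.9, -0.9, 0.0]
finger_gap: 0.0339
gripper_force: 0.0
```

{"method": "carry_out", "body": {"rows": [{"hand": 0.4,"translation": [0,0,-40],"turn": [0,0,0]},{"hand": 0.6,"translation": [0,0,-40],"turn": [0,0,0]}]}}

```text
time: 13.85
ee_pos: [0.5741, 0.0912, 0.1562]
orientation: [0.999, 0.054, -0.001, -0.0]
force: [1.9, 0.7, 0.4]
finger_gap: 0.0449
gripper_force: 0.0
```

```bash
python3 - <<'E'
from h import *
s,a=snap('wrist','w6.png'); find(s,a,.048); go([.578,-.254,.16],.06)
s,a=snap('top','t6.png'); 
h=cv2.cvtColor(a,cv2.COLOR_RGB2HSV)
m=cv2.inRange(h,COL['orange'][0],COL['orange'][1]);k,l,st,c=cv2.connectedComponentsWithStats(m)
for i in range(1,k):
  if st[i,4]>40: print(at('top',*c[i],.034),st[i,4])
E
```

```text
yellow [ 264  181   32   48 1162] c [576.8  92.4] size [37.5 23.6] ang 6.3
orange [  24   58   83  164 2490] c [604.8 249.8] size [116.6  42.1] ang 5.3
lilac [ 194  181   37   49 1592] c [570.9 142.9] size [38.5 26.2] ang 8.0
at [0.5772 0.0913 0.1649] t 13.9 d [-36.4 343.4   4.7] w [ 0.0002 -0.0096  0.0479] rows 8.280888027553855 0.39056975632763297
[0.9873 0.6789 0.034 ] 89
[ 0.5774 -0.2515  0.034 ] 129
```

{"method": "carry_out", "body": {"rows": [{"hand": 0.6,"translation": [-3.5,33,0],"turn": [0,0,0]},{"hand": 0.6,"translation": [-3.5,33,0],"turn": [0,0,0]},{"hand": 0.6,"translation": [-3.5,33,0],"turn": [0,0,0]},{"hand": 0.6,"translation": [-3.5,33,0],"turn": [0,0,0]},{"hand": 0.6,"translation": [-3.5,33,0],"turn": [0,0,0]}]}}

```text
time: 14.37
ee_pos: [0.5749, -0.0761, 0.1551]
orientation: [0.999, 0.054, 0.0, -0.0]
force: [1.4, -0.8, -0.9]
finger_gap: 0.0513
gripper_force: 0.0
```

{"method": "carry_out", "body": {"rows": [{"hand": 0.6,"translation": [-3.5,33,0],"turn": [0,0,0]},{"hand": 0.6,"translation": [-3.5,33,0],"turn": [0,0,0]},{"hand": 0.6,"translation": [-3.5,33,0],"turn": [0,0,0]},{"hand": 0.6,"translation": [-3.5,33,0],"turn": [0,0,0]},{"hand": 0.6,"translation": [-3.5,33,0],"turn": [0,0,0]}]}}

```text
time: 14.78
ee_pos: [0.5751, -0.2423, 0.155]
orientation: [0.999, 0.054, -0.0, -0.0]
force: [0.5, 1.2, -0.8]
finger_gap: 0.0513
gripper_force: 0.0
```

{"method": "carry_out", "body": {"rows": [{"hand": 0.6,"translation": [0,12,0],"turn": [0,-0.01,0.05]},{"hand": 0.6,"translation": [0,0,0],"turn": [0,0,0]}]}}

```text
time: 14.95
ee_pos: [0.5765, -0.2558, 0.1543]
orientation: [1.0, 0.026, -0.005, 0.0]
force: [-0.0, 0.1, 0.5]
finger_gap: 0.0509
gripper_force: 0.0
```

```bash
python3 - <<'E'
from h import *
s,a=snap('wrist','w7.png'); find(s,a); go([.578,-.253,.014],.05)
E
```

```text
orange [ 262  173   32   46 1366] c [ 582.  -253.2] size [37.1 24.4] ang 3.1
at [ 0.5765 -0.254   0.1544] t 15.0 d [  3.1  -0.8 140.4] w [-0.0005  0.0107  0.0055] rows 3.3671617520469566 0.09652120328119969
```

{"method": "carry_out", "body": {"rows": [{"hand": 0.6,"translation": [4.5,-1,36],"turn": [0,0.01,0]},{"hand": 0.6,"translation": [0,0,36],"turn": [0,0,0]},{"hand": 0.6,"translation": [0,0,36],"turn": [0,0,0]},{"hand": 0.6,"translation": [0,0,20],"turn": [0,0,0]},{"hand": 0.6,"translation": [0,0,12],"turn": [0,0,0]}]}}

```text
time: 15.42
ee_pos: [0.5793, -0.2489, 0.0119]
orientation: [1.0, 0.03, -0.002, -0.001]
force: [-0.9, 0.3, 0.3]
finger_gap: 0.0509
gripper_force: 0.0
```

{"method": "carry_out", "body": {"rows": [{"hand": 0,"translation": [0,0,0],"turn": [0,0,0]},{"hand": 0,"translation": [0,0,0],"turn": [0,0,0]},{"hand": 0,"translation": [0,0,0],"turn": [0,0,0]},{"hand": 0,"translation": [0,0,0],"turn": [0,0,0]},{"hand": 0,"translation": [0,0,0],"turn": [0,0,0]}]}}

```text
time: 15.83
ee_pos: [0.5813, -0.2515, 0.0162]
orientation: [1.0, 0.029, 0.001, 0.001]
force: [-0.2, 0.2, -0.7]
finger_gap: 0.025
gripper_force: 61.0
```

{"method": "carry_out", "body": {"rows": [{"hand": 0,"translation": [0,0,-20],"turn": [0,0,0]},{"hand": 0,"translation": [0,0,-30],"turn": [0,0,0]},{"hand": 0,"translation": [0,0,-30],"turn": [0,0,0]},{"hand": 0,"translation": [0,0,-30],"turn": [0,0,-0.045]}]}}

```text
time: 16.17
ee_pos: [0.5806, -0.2513, 0.1269]
orientation: [0.999, 0.051, 0.0, 0.0]
force: [0.5, 0.2, -0.6]
finger_gap: 0.0248
gripper_force: 61.0
```

```bash
python3 - <<'E'
from h import *
go(bw(-.006,-.055,.11),Y)
E
```

```text
at [ 0.5806 -0.2513  0.1269] t 16.1667 d [  29.1 -289.3    6.8] w [ 0.0003 -0.0001  0.0088] rows 6.973385752840256 0.07062826940204153
```

{"method": "carry_out", "body": {"rows": [{"hand": 0,"translation": [3,-29,0],"turn": [0,0,0]},{"hand": 0,"translation": [3,-29,0],"turn": [0,0,0]},{"hand": 0,"translation": [3,-29,0],"turn": [0,0,0]},{"hand": 0,"translation": [3,-29,0],"turn": [0,0,0]},{"hand": 0,"translation": [3,-29,0],"turn": [0,0,0]}]}}

```text
time: 16.58
ee_pos: [0.5808, -0.1045, 0.1258]
orientation: [0.999, 0.051, 0.001, 0.0]
force: [0.8, -0.5, -0.3]
finger_gap: 0.0246
gripper_force: 61.1
```

{"method": "carry_out", "body": {"rows": [{"hand": 0,"translation": [3,-29,0],"turn": [0,0,0]},{"hand": 0,"translation": [3,-29,0],"turn": [0,0,0]},{"hand": 0,"translation": [3,-29,0],"turn": [0,0,0]},{"hand": 0,"translation": [3,-29,0],"turn": [0,0,0]},{"hand": 0,"translation": [2,-28,0],"turn": [0,0,0]}]}}

```text
time: 17.0
ee_pos: [0.5802, 0.0405, 0.1258]
orientation: [0.999, 0.051, 0.001, 0.0]
force: [0.1, -0.4, 0.2]
finger_gap: 0.0249
gripper_force: 61.1
```

```bash
python3 - <<'E'
from h import *
s=arm.get_state();print(s['finger_gap'],s['gripper_force'])
go(bw(-.006,-.055,.020),Y+.02)
E
```

```text
0.02485001058626304 61.1260199546814
at [0.5802 0.0405 0.1258] t 17.0 d [-0.2  1.1 95.8] w [ 0.0001 -0.0011 -0.0105] rows 2.298122535419108 0.08457398134531324
```

{"method": "carry_out", "body": {"rows": [{"hand": 0,"translation": [0,1,28],"turn": [0,0,0]},{"hand": 0,"translation": [0,0,28],"turn": [0,0,0]},{"hand": 0,"translation": [0,0,20],"turn": [0,0,0]},{"hand": 0,"translation": [0,0,12],"turn": [0,0,0]},{"hand": 0,"translation": [0,0,8],"turn": [0,0,0]}]}}

```text
time: 17.42
ee_pos: [0.5798, 0.0382, 0.0284]
orientation: [0.999, 0.051, -0.0, -0.0]
force: [-18.1, 4.7, 88.8]
finger_gap: 0.0249
gripper_force: 75.4
```

{"method": "carry_out", "body": {"rows": [{"hand": 0,"translation": [0,0,0],"turn": [0,0,0]},{"hand": 0.4,"translation": [0,0,0],"turn": [0,0,0]},{"hand": 0.4,"translation": [0,0,0],"turn": [0,0,0]},{"hand": 0.4,"translation": [0,0,0],"turn": [0,0,0]},{"hand": 0.4,"translation": [0,0,-15],"turn": [0,0,0]}]}}

```text
time: 17.83
ee_pos: [0.5789, 0.0381, 0.0423]
orientation: [0.999, 0.051, -0.002, -0.0]
force: [-0.6, 1.2, -0.0]
finger_gap: 0.0346
gripper_force: 0.0
```

{"method": "carry_out", "body": {"rows": [{"hand": 0.4,"translation": [0,0,-30],"turn": [0,0,0]},{"hand": 0.4,"translation": [0,0,-40],"turn": [0,0,0]},{"hand": 0,"translation": [0,0,-40],"turn": [0,0,0]},{"hand": 0,"translation": [0,0,0],"turn": [0,0,0]}]}}

```text
time: 18.17
ee_pos: [0.5832, 0.0379, 0.1622]
orientation: [0.999, 0.051, 0.006, 0.001]
force: [1.0, 0.3, 0.6]
finger_gap: 0.0107
gripper_force: 0.0
```

```bash
python3 - <<'E'
from h import *
s,a=snap('wrist','w8.png'); find(s,a,.048);cv2.imwrite('pics/w8b.png',cv2.resize(a[:,:,::-1],(800,600),interpolation=cv2.INTER_CUBIC))
go(bw(.09,0,.12),Y)
E
```

```text
yellow [196 186  34  47 925] c [576.6  90.5] size [37.7 25.4] ang 5.9
orange [   0   69   45  158 1636] c [603.1 233.1] size [ 33.9 120.6] ang 82.6
orange [ 264  187   30   45 1319] c [581.9  39.1] size [36.1 23.1] ang 5.9
lilac [ 127  186   42   48 1675] c [571.1 140.8] size [38.4 29.3] ang 7.9
at [0.5823 0.0379 0.1588] t 18.2167 d [ 94.3 -55.9  29.4] w [ 0.0014 -0.0079  0.0093] rows 2.721666899974639 0.09841511117917832
```

View pics/w8b.png

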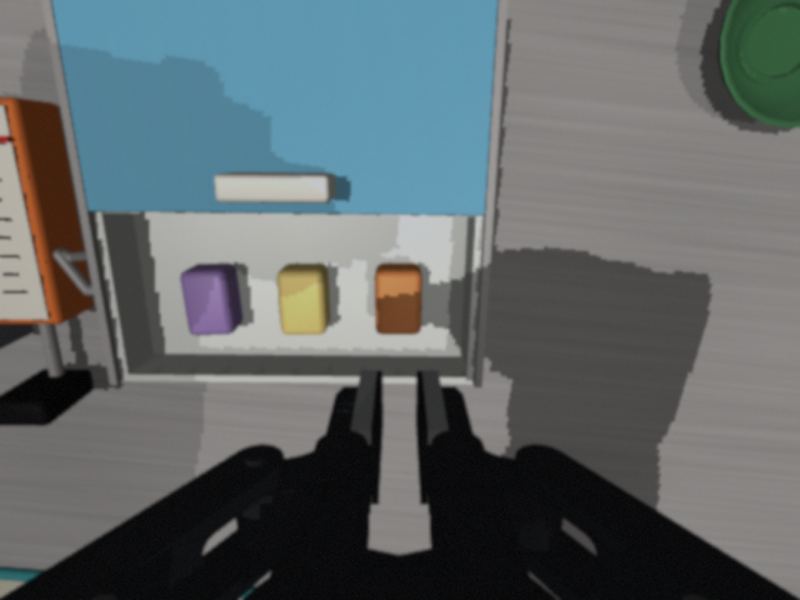

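All three soaps lie flat in the compartment, at (211,300), (303,300) and (399,300). The pointer at home shows at (5,139). Next I'll shut the cover from behind the fin.

```bash
python3 - <<'E'
from h import *
s=arm.get_state(); s=dict(s); s['ee_pos']=np.array([.5829,.0379,.1606])
for nm,u,v,z in(('ptr',5,139,.0465),('tickA',14,292,.0445),('tickB',11,274,.0445),('tick5',5,219,.0445),('fin',222,175,.087),('finF',222,199,.087),('rimF',130,383,.054)): print(nm,wb(at('wrist',u/1.42857,v/1.42857,z,s)))
E
```

```text
ptr [0.0765 0.141  0.0365]
tickA [-0.0035  0.1557  0.0345]
tickB [0.0067 0.155  0.0345]
tick5 [0.0365 0.1516 0.0345]
fin [0.0624 0.0207 0.077 ]
finF [0.0523 0.0216 0.077 ]
rimF [-0.0533  0.0947  0.044 ]
```

{"method": "carry_out", "body": {"rows": [{"hand": 0,"translation": [19,-11,0],"turn": [0,0,0.009]},{"hand": 0,"translation": [19,-11,0],"turn": [0,0,0]},{"hand": 0,"translation": [19,-11,0],"turn": [0,0,0]},{"hand": 0,"translation": [19,-11,0],"turn": [0,0,0]},{"hand": 0,"translation": [18,-11,0],"turn": [0,0,0]}]}}

```text
time: 18.63
ee_pos: [0.669, 0.1023, 0.1531]
orientation: [0.999, 0.047, -0.001, -0.0]
force: [0.6, -0.2, 0.6]
finger_gap: 0.0001
gripper_force: 0.0
```

```bash
python3 - <<'E'
from h import *
go(bw(.09,0,.057),Y)
E
```

```text
at [0.669  0.1023 0.1531] t 18.6333 d [ 1.8 -0.6 86.1] w [-0.0001  0.0013  0.0001] rows 2.06583728515633 0.010827145284092178
```

{"method": "carry_out", "body": {"rows": [{"hand": 0,"translation": [2,-1,30],"turn": [0,0,0]},{"hand": 0,"translation": [0,0,30],"turn": [0,0,0]},{"hand": 0,"translation": [0,0,25],"turn": [0,0,0]},{"hand": 0,"translation": [0,0,0],"turn": [0,0,0]}]}}

```text
time: 18.97
ee_pos: [0.6672, 0.1029, 0.0626]
orientation: [0.999, 0.047, -0.005, -0.0]
force: [-1.0, -0.9, -1.4]
finger_gap: 0.0001
gripper_force: 0.0
```

{"method": "carry_out", "body": {"rows": [{"hand": 0,"translation": [-10,0,0],"turn": [0,0,0]},{"hand": 0,"translation": [-12,0,0],"turn": [0,0,0]},{"hand": 0,"translation": [-12,0,0],"turn": [0,0,0]},{"hand": 0,"translation": [-12,0,0],"turn": [0,0,0]},{"hand": 0,"translation": [-12,0,0],"turn": [0,0,0]}]}}

```text
time: 19.38
ee_pos: [0.6129, 0.0974, 0.0702]
orientation: [0.999, 0.047, 0.001, -0.0]
force: [2.3, -0.8, -1.1]
finger_gap: -0.0
gripper_force: 1.0
```

```bash
python3 - <<'E'
from h import *
print(wb(arm.get_state()['ee_pos']));go(bw(-.018,0,.057),Y)
E
```

```text
[ 0.0319 -0.0003  0.0602]
at [0.6129 0.0974 0.0702] t 19.3833 d [-49.9  -0.3   3.1] w [-0.     -0.0014  0.0002] rows 1.199798603841592 0.011485934539646754
```

{"method": "carry_out", "body": {"rows": [{"hand": 0,"translation": [-12,0,1],"turn": [0,0,0]},{"hand": 0,"translation": [-12,0,1],"turn": [0,0,0]},{"hand": 0,"translation": [-11,0,0],"turn": [0,0,0]},{"hand": 0,"translation": [-8,0,0],"turn": [0,0,0]},{"hand": 0,"translation": [-4,0,0],"turn": [0,0,0]}]}}

```text
time: 19.8
ee_pos: [0.5657, 0.093, 0.0682]
orientation: [0.999, 0.047, 0.001, 0.0]
force: [2.0, 0.3, 1.1]
finger_gap: 0.0
gripper_force: 0.8
```

{"method": "carry_out", "body": {"rows": [{"hand": 0,"translation": [-2,0,0],"turn": [0,0,0]},{"hand": 0,"translation": [-2,0,0],"turn": [0,0,0]}]}}

```text
time: 19.97
ee_pos: [0.5624, 0.0927, 0.0675]
orientation: [0.999, 0.047, 0.0, -0.0]
force: [1.9, -0.1, 1.2]
finger_gap: 0.0
gripper_force: 0.8
```

```bash
python3 - <<'E'
from h import *
s=arm.get_state();print(wb(s['ee_pos']),s['force'])
E
```

```text
[-0.0187 -0.0002  0.0575] [ 1.91800916 -0.05089597  1.23114832]
```

Still sliding freely; I'll push on until it meets the stop.

{"method": "carry_out", "body": {"rows": [{"hand": 0,"translation": [-2,0,0],"turn": [0,0,0]},{"hand": 0,"translation": [-1.5,0,0],"turn": [0,0,0]},{"hand": 0,"translation": [-1,0,0],"turn": [0,0,0]}]}}

```text
time: 20.22
ee_pos: [0.5599, 0.0925, 0.0673]
orientation: [0.999, 0.047, 0.002, -0.0]
force: [13.8, 1.7, -5.8]
finger_gap: -0.0002
gripper_force: 7.0
```

{"method": "carry_out", "body": {"rows": [{"hand": 0,"translation": [-1.5,0,0],"turn": [0,0,0]},{"hand": 0,"translation": [-1,0,0],"turn": [0,0,0]}]}}

```text
time: 20.38
ee_pos: [0.5598, 0.0925, 0.0674]
orientation: [0.999, 0.047, 0.004, -0.0]
force: [24.3, 4.2, -13.8]
finger_gap: 0.0004
gripper_force: 12.3
```

```bash
python3 - <<'E'
from h import *
s=arm.get_state();print(wb(s['ee_pos']),s['force'])
E
```

```text
[-0.0213 -0.0002  0.0574] [ 24.34654658   4.23069943 -13.84907183]
```

Cover is at its shut stop. I'll lift, turn 90° so the camera sits on the gauge's +y side, and move above the switch slot.

{"method": "carry_out", "body": {"rows": [{"hand": 0,"translation": [8,0,0],"turn": [0,0,0]},{"hand": 0,"translation": [8,0,-20],"turn": [0,0,0]},{"hand": 0,"translation": [0,0,-35],"turn": [0,0,0]},{"hand": 0,"translation": [0,0,-35],"turn": [0,0,-0.12]},{"hand": 0,"translation": [0,0,-10],"turn": [0,0,-0.12]}]}}

```text
time: 20.8
ee_pos: [0.5722, 0.0937, 0.1714]
orientation: [0.986, 0.168, 0.002, 0.0]
force: [-0.3, 0.4, -0.2]
finger_gap: 0.0
gripper_force: 0.0
```

{"method": "carry_out", "body": {"rows": [{"hand": 0,"translation": [0,0,0],"turn": [0,0,-0.12]},{"hand": 0,"translation": [0,0,0],"turn": [0,0,-0.12]},{"hand": 0,"translation": [0,0,0],"turn": [0,0,-0.12]},{"hand": 0,"translation": [0,0,0],"turn": [0,0,-0.12]},{"hand": 0,"translation": [0,0,0],"turn": [0,0,-0.12]}]}}

```text
time: 21.22
ee_pos: [0.5705, 0.0936, 0.1665]
orientation: [0.892, 0.453, -0.001, -0.0]
force: [-0.1, 0.8, 0.3]
finger_gap: -0.0002
gripper_force: 0.0
```

{"method": "carry_out", "body": {"rows": [{"hand": 0,"translation": [0,0,0],"turn": [0,0,-0.12]},{"hand": 0,"translation": [0,0,0],"turn": [0,0,-0.12]},{"hand": 0,"translation": [0,0,0],"turn": [0,0,-0.12]},{"hand": 0,"translation": [0,0,0],"turn": [0,0,-0.12]},{"hand": 0,"translation": [0,0,0],"turn": [0,0,-0.12]}]}}

```text
time: 21.63
ee_pos: [0.5705, 0.0936, 0.1664]
orientation: [0.718, 0.696, -0.001, -0.001]
force: [-0.6, 0.5, 0.3]
finger_gap: 0.0001
gripper_force: 0.0
```

```bash
python3 - <<'E'
from h import *
go(bw(-.017,.200,.11),Y+np.pi/2)
E
```

```text
at [0.5705 0.0936 0.1664] t 21.6333 d [197.8 -31.1  46.4] w [-0.0022  0.     -0.1245] rows 4.928948787524161 0.9960239062907583
```

{"method": "carry_out", "body": {"rows": [{"hand": 0,"translation": [33,-5,4],"turn": [0,0,0]},{"hand": 0,"translation": [33,-5,4],"turn": [0,0,0]},{"hand": 0,"translation": [33,-5,4],"turn": [0,0,0]},{"hand": 0,"translation": [33,-5,4],"turn": [0,0,0]},{"hand": 0,"translation": [33,-5,4],"turn": [0,0,0]}]}}

```text
time: 22.05
ee_pos: [0.5514, 0.2607, 0.1463]
orientation: [0.72, 0.694, -0.001, -0.0]
force: [0.7, -1.2, -0.1]
finger_gap: 0.0
gripper_force: 0.0
```

{"method": "carry_out", "body": {"rows": [{"hand": 0,"translation": [33,-6,4],"turn": [0,0,0]},{"hand": 0,"translation": [0,0,0],"turn": [0,0,-0.12]},{"hand": 0,"translation": [0,0,0],"turn": [0,0,0]},{"hand": 0,"translation": [0,0,0],"turn": [0,0,0]}]}}

```text
time: 22.38
ee_pos: [0.5469, 0.2926, 0.1424]
orientation: [0.678, 0.735, -0.001, -0.0]
force: [0.3, -0.2, -0.2]
finger_gap: -0.0001
gripper_force: 0.0
```

```bash
python3 - <<'E'
from h import *
s,a=snap('wrist','w9.png');cv2.imwrite('pics/w9b.png',cv2.resize(a[:,:,::-1],(800,600),interpolation=cv2.INTER_CUBIC))
print(list(s['ee_pos']),list(s['orientation']));go(bw(-.017,.200,.031),Y+np.pi/2)
E
```

```text
[np.float64(0.5469421393657269), np.float64(0.2926466483746731), np.float64(0.14235361515893807)] [np.float64(0.6779718371213442), np.float64(0.7350872500447496), np.float64(-0.0008876612774955367), np.float64(-0.0003673546157075064)]
at [0.5472 0.2921 0.1426] t 22.4333 d [  0.4  -1.5 101.6] w [-0.0013  0.0005 -0.0139] rows 2.4375942400180803 0.1113727352981385
```

View pics/w9b.png

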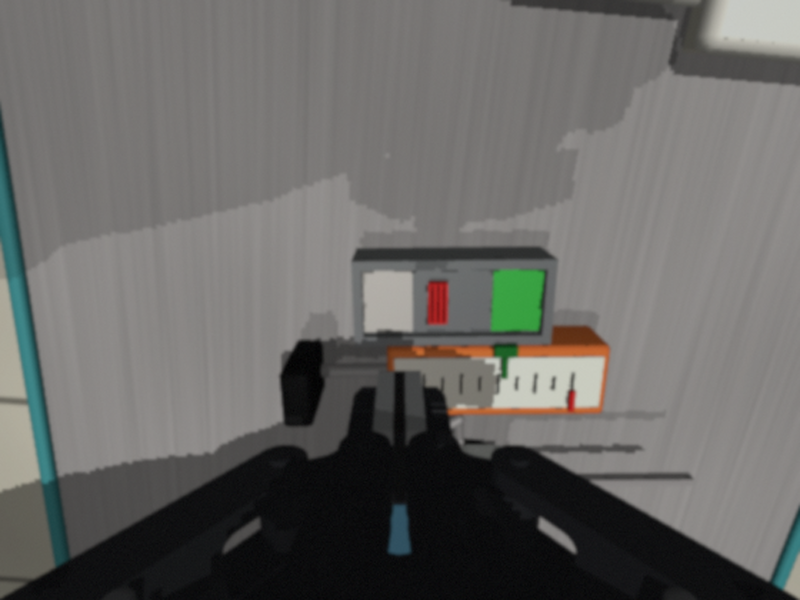

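```bash
python3 - <<'E'
from h import *
import ast
a=cv2.imread('pics/w9.png'); c=a[235:295,265:435]
cv2.imwrite('pics/w9c.png',cv2.resize(c,None,fx=4.5,fy=4.5,interpolation=cv2.INTER_CUBIC))
s=dict(arm.get_state());s['ee_pos']=np.array([.5470,.2924,.1425])
for nm,u,v,z in(('nub',438,303,.044),('nubL',428,303,.044),('slotL',363,300,.044),('slotR',546,300,.044),('slotT',450,270,.044),('slotB',450,335,.044),('panelTL',353,261,.044),('panelBR',550,341,.044),('mark',503.5,370,.0465),('ptr',571,402,.0465),('tabTL',300,343,.063),('tabR',312,345,.063),('tabRb',320,343,.063),('tabBL',284,422,.063),('tabBR',310,423,.063),('gL',389,350,.044)): print(nm,wb(at('wrist',u/1.42857,v/1.42857,z,s)))
E
```

```text
nub [0.0035 0.2002 0.034 ]
nubL [-0.0016  0.2003  0.034 ]
slotL [-0.0352  0.2023  0.034 ]
slotR [0.0591 0.2012 0.034 ]
slotT [0.0094 0.2177 0.034 ]
slotB [0.01   0.1824 0.034 ]
panelTL [-0.0395  0.2229  0.034 ]
panelBR [0.0631 0.1783 0.034 ]
mark [0.0388 0.163  0.0365]
ptr [0.0766 0.1433 0.0365]
tabTL [-0.0652  0.1867  0.053 ]
tabR [-0.0594  0.1855  0.053 ]
tabRb [-0.0554  0.1865  0.053 ]
tabBL [-0.0767  0.1428  0.053 ]
tabBR [-0.0633  0.1421  0.053 ]
gL [-0.0223  0.1742  0.034 ]
```

View pics/w9c.png

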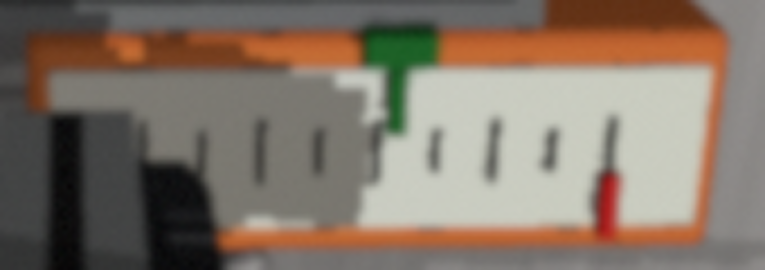

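{"method": "carry_out", "body": {"rows": [{"hand": 0,"translation": [0,-2.5,35],"turn": [0,0,-0.013]},{"hand": 0,"translation": [0,0,35],"turn": [0,0,0]},{"hand": 0,"translation": [0,0,20],"turn": [0,0,0]},{"hand": 0,"translation": [0,0,0],"turn": [0,0,0]},{"hand": 0,"translation": [0,0,0],"turn": [0,0,0]}]}}

```text
time: 22.85
ee_pos: [0.5447, 0.2912, 0.0527]
orientation: [0.674, 0.739, -0.001, -0.001]
force: [1.1, 1.1, 0.5]
finger_gap: 0.0002
gripper_force: 0.0
```

```bash
python3 - <<'E'
from h import *
print(wb(arm.get_state()['ee_pos']));go(bw(-.018,.200,.031),Y+np.pi/2)
E
```

```text
[-0.0179  0.1991  0.0427]
at [0.5447 0.2912 0.0527] t 22.85 d [ 1.  -0.1 11.7] w [-0.0022  0.0005 -0.0007] rows 0.28195825507091576 0.01916607551032057
```

{"method": "carry_out", "body": {"rows": [{"hand": 0,"translation": [1,0,7],"turn": [0,0,0]},{"hand": 0,"translation": [0,0,4.5],"turn": [0,0,0]},{"hand": 0,"translation": [0,0,0],"turn": [0,0,0]},{"hand": 0,"translation": [0,0,0],"turn": [0,0,0]}]}}

```text
time: 23.18
ee_pos: [0.5449, 0.2935, 0.0421]
orientation: [0.673, 0.74, 0.0, 0.0]
force: [-0.6, -0.0, -0.7]
finger_gap: 0.0002
gripper_force: 0.0
```

{"method": "carry_out", "body": {"rows": [{"hand": 0,"translation": [0,4,0],"turn": [0,0,0]},{"hand": 0,"translation": [0,4,0],"turn": [0,0,0]},{"hand": 0,"translation": [0,4,0],"turn": [0,0,0]},{"hand": 0,"translation": [0,0,0],"turn": [0,0,0]}]}}

```text
time: 23.52
ee_pos: [0.5576, 0.2947, 0.0416]
orientation: [0.673, 0.74, 0.0, 0.0]
force: [0.7, 0.5, -1.4]
finger_gap: -0.0002
gripper_force: 0.0
```

```bash
python3 - <<'E'
from h import *
s=arm.get_state();print(wb(s['ee_pos']),s['force'])
E
```

```text
[-0.0048  0.2013  0.0316] [ 0.68759497  0.49770324 -1.44081387]
```

{"method": "carry_out", "body": {"rows": [{"hand": 0,"translation": [0,4,0],"turn": [0,0,0]},{"hand": 0,"translation": [0,4,0],"turn": [0,0,0]},{"hand": 0,"translation": [0,3,0],"turn": [0,0,0]},{"hand": 0,"translation": [0,0,0],"turn": [0,0,0]}]}}

```text
time: 23.85
ee_pos: [0.5683, 0.2956, 0.0413]
orientation: [0.673, 0.74, -0.0, -0.0]
force: [0.4, 0.0, 0.3]
finger_gap: -0.0001
gripper_force: 0.0
```

```bash
python3 - <<'E'
from h import *
s,a=snap('wrist','w10.png');print(wb(s['ee_pos']),s['force'])
cv2.imwrite('pics/w10b.png',cv2.resize(a[60:330,100:460,::-1],None,fx=2.2,fy=2.2,interpolation=cv2.INTER_CUBIC))
E
```

```text
[0.006  0.2013 0.0313] [0.36327102 0.04220841 0.34547533]
```

View pics/w10b.png

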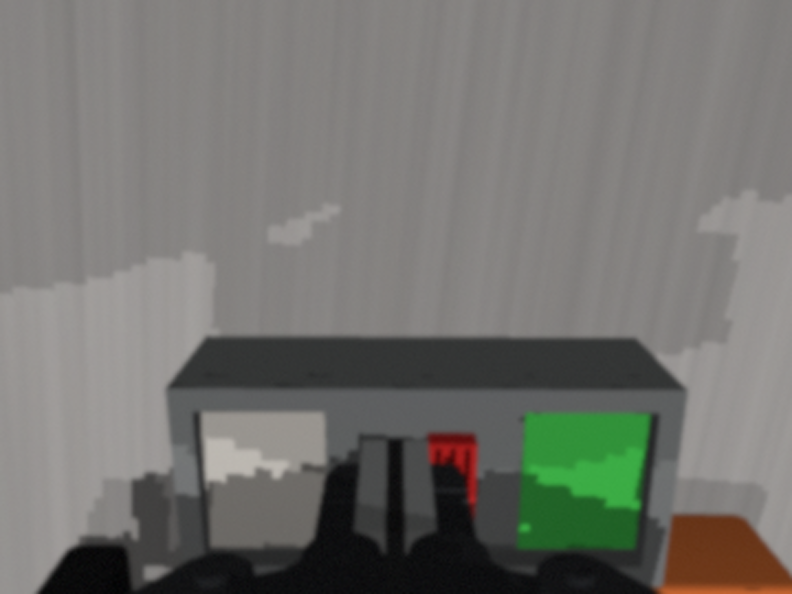

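The finger is in the slot and the red nub (452,470 in the crop) has moved with it, about 3 mm short of its end. I'll keep pushing to the stop.

{"method": "carry_out", "body": {"rows": [{"hand": 0,"translation": [0,1.5,0],"turn": [0,0,0]},{"hand": 0,"translation": [0,1,0],"turn": [0,0,0]},{"hand": 0,"translation": [0,1,0],"turn": [0,0,0]},{"hand": 0,"translation": [0,0,0],"turn": [0,0,0]}]}}

```text
time: 24.23
ee_pos: [0.5709, 0.2959, 0.0413]
orientation: [0.673, 0.74, -0.0, -0.0]
force: [-0.8, -0.7, 0.4]
finger_gap: 0.0002
gripper_force: 0.7
```

{"method": "carry_out", "body": {"rows": [{"hand": 0,"translation": [0,1,0],"turn": [0,0,0]},{"hand": 0,"translation": [0,1,0],"turn": [0,0,0]},{"hand": 0,"translation": [0,0,0],"turn": [0,0,0]}]}}

```text
time: 24.48
ee_pos: [0.5712, 0.2959, 0.0412]
orientation: [0.672, 0.74, -0.002, -0.001]
force: [-9.0, -1.1, 4.4]
finger_gap: -0.0002
gripper_force: 4.5
```

```bash
python3 - <<'E'
from h import *
s,a=snap('wrist','w11.png');print(wb(s['ee_pos']),s['force'])
h=cv2.cvtColor(a,cv2.COLOR_RGB2HSV)
for im in(cv2.cvtColor(cv2.imread('pics/w10.png'),cv2.COLOR_BGR2HSV),h):
  m=cv2.inRange(im,(0,150,90),(8,255,255))|cv2.inRange(im,(172,150,90),(180,255,255)); m[:240]=0;m[290:]=0;m[:,:250]=0;m[:,350:]=0
  p=np.argwhere(m); print(p.min(0),p.max(0),len(p))
E
```

```text
[0.0089 0.2012 0.0312] [-8.99584679 -1.09003946  4.43405217]
[258 295] [289 316] 348
[258 295] [284 315] 293
```

The switch met its end stop (9 N), so it is fully on. I'll lift and move over the gap behind the black tab.

{"method": "carry_out", "body": {"rows": [{"hand": 0,"translation": [0,-5,0],"turn": [0,0,0]},{"hand": 0,"translation": [0,0,-15],"turn": [0,0,0]},{"hand": 0,"translation": [0,0,-30],"turn": [0,0,0]},{"hand": 0,"translation": [0,0,-20],"turn": [0,0,0]},{"hand": 0,"translation": [0,0,0],"turn": [0,0,0]}]}}

```text
time: 24.95
ee_pos: [0.5703, 0.2965, 0.1112]
orientation: [0.672, 0.74, 0.003, 0.002]
force: [0.6, 0.6, 0.4]
finger_gap: -0.0001
gripper_force: 0.0
```

```bash
python3 - <<'E'
from h import *
s,a=snap('wrist','w12.png')
m=cv2.cvtColor(a,cv2.COLOR_RGB2HSV); m=cv2.inRange(m,(0,150,90),(8,255,255))|cv2.inRange(m,(172,150,90),(180,255,255))
k,l,st,c=cv2.connectedComponentsWithStats(m)
for i in range(1,k):
  if st[i,4]>30: print(st[i],wb(at('wrist',*c[i],.044,s)))
go(bw(-.042,.155,.085),Y+np.pi/2)
E
```

```text
[289 213  16  33 492] [0.0189 0.201  0.034 ]
[375 299   6  17  70] [0.0771 0.1416 0.034 ]
at [0.5695 0.2962 0.109 ] t 25.0 d [-46.6 -49.5  13.7] w [ 0.0049 -0.0013  0.0026] rows 1.6621072471545315 0.04551606322994782
```

{"method": "carry_out", "body": {"rows": [{"hand": 0,"translation": [-16,-17,0],"turn": [0.005,0,0]},{"hand": 0,"translation": [-16,-17,0],"turn": [0,0,0]},{"hand": 0,"translation": [-14,-16,0],"turn": [0,0,0]},{"hand": 0,"translation": [0,0,0],"turn": [0,0,0]}]}}

```text
time: 25.33
ee_pos: [0.52, 0.243, 0.1058]
orientation: [0.673, 0.74, -0.003, -0.002]
force: [0.6, 0.5, 1.3]
finger_gap: 0.0
gripper_force: 0.0
```

```bash
python3 - <<'E'
from h import *
s,a=snap('wrist','w13.png');print(list(s['ee_pos']),wb(s['ee_pos']),list(s['orientation']))
cv2.imwrite('pics/w13b.png',cv2.resize(a[80:380,80:480,::-1],(800,600),interpolation=cv2.INTER_CUBIC))
go(bw(-.042,.155,.040),Y+np.pi/2)
E
```

```text
[np.float64(0.5199736505065405), np.float64(0.2430052821457042), np.float64(0.10584545342420477)] [-0.047   0.1533  0.0958] [np.float64(0.6728513418264294), np.float64(0.7397669348749897), np.float64(-0.003259469504357199), np.float64(-0.002308620061107119)]
at [0.5215 0.244  0.1062] t 25.3833 d [ 0.8  3.8 56.2] w [-0.0063  0.0003  0.0015] rows 1.3497735069778072 0.05209098378773812
```

View pics/w13b.png

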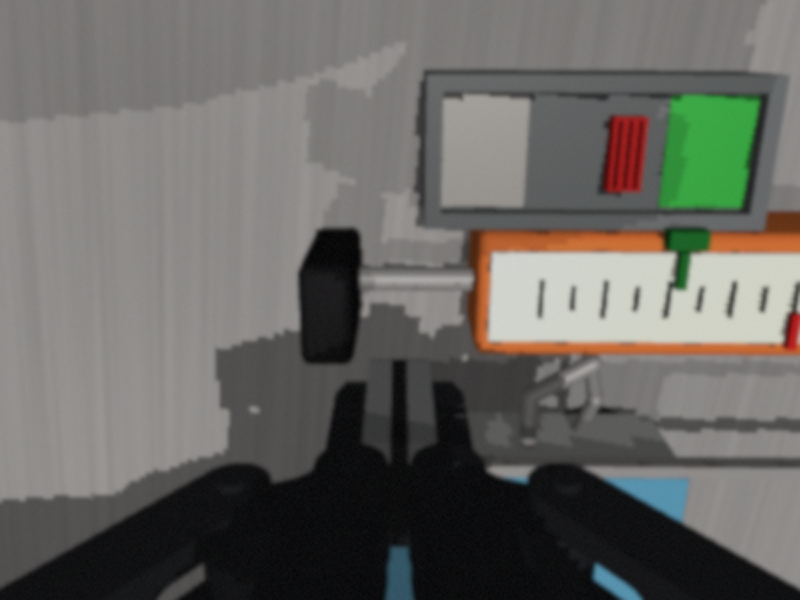

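The tab's rear, the rod and the gauge body are all visible, and the hand is over the gap. The switch is on. Marker is at (683,275), with the pointer at home near (793,330). Lowering behind the tab.

{"method": "carry_out", "body": {"rows": [{"hand": 0,"translation": [1,4,0],"turn": [-0.005,0,0]},{"hand": 0,"translation": [0,0,20],"turn": [0,0,0]},{"hand": 0,"translation": [0,0,20],"turn": [0,0,0]},{"hand": 0,"translation": [0,0,8],"turn": [0,0,0]},{"hand": 0,"translation": [0,0,0],"turn": [0,0,0]}]}}

```text
time: 25.8
ee_pos: [0.526, 0.2466, 0.0563]
orientation: [0.672, 0.74, -0.002, -0.001]
force: [-0.2, -0.8, 0.6]
finger_gap: 0.0003
gripper_force: 0.0
```

{"method": "carry_out", "body": {"rows": [{"hand": 0,"translation": [0,0,4],"turn": [0,0,0]},{"hand": 0,"translation": [0,0,4],"turn": [0,0,0]},{"hand": 0,"translation": [0,0,0],"turn": [0,0,0]},{"hand": 0,"translation": [0,0,0],"turn": [0,0,0]}]}}

```text
time: 26.13
ee_pos: [0.5269, 0.2466, 0.051]
orientation: [0.672, 0.74, 0.0, 0.0]
force: [-0.4, -1.0, 0.2]
finger_gap: 0.0001
gripper_force: 0.0
```

```bash
python3 - <<'E'
from h import *
s=arm.get_state();print(wb(s['ee_pos']),s['force'])
go(bw(-.053,.155,.040),Y+np.pi/2)
E
```

```text
[-0.0398  0.1563  0.041 ] [-0.39026506 -0.95342457  0.19643587]
at [0.5269 0.2466 0.051 ] t 26.1333 d [ -1.3 -13.2   1. ] w [ 0.0003 -0.0002  0.0026] rows 0.317963604784862 0.021251597578582113
```

{"method": "carry_out", "body": {"rows": [{"hand": 0,"translation": [0,-5,0],"turn": [0,0,0]},{"hand": 0,"translation": [0,-5,0],"turn": [0,0,0]},{"hand": 0,"translation": [0,-4,0],"turn": [0,0,0]},{"hand": 0,"translation": [0,-4,0],"turn": [0,0,0]},{"hand": 0,"translation": [0,0,0],"turn": [0,0,0]}]}}

```text
time: 26.55
ee_pos: [0.5083, 0.2448, 0.051]
orientation: [0.672, 0.74, 0.0, 0.0]
force: [3.4, 0.7, -0.3]
finger_gap: 0.0005
gripper_force: 1.9
```

```bash
cat >> h.py <<'E'
def gauge(f):
    s,a=snap('wrist',f); h=cv2.cvtColor(a,cv2.COLOR_RGB2HSV)
    out={}
    for n,m in(('red',cv2.inRange(h,(0,150,70),(6,255,255))|cv2.inRange(h,(172,150,70),(180,255,255))),('green',cv2.inRange(h,(45,80,40),(80,255,255)))):
        k,l,st,c=cv2.connectedComponentsWithStats(m)
        for i in range(1,k):
            if st[i,4]>15: print(n,st[i],c[i].round(1),wb(at('wrist',*c[i],.0465,s)))
    print('tcp',wb(s['ee_pos']),s['force'],s['time']); return s,a
E
python3 - <<'E'
from h import *
gauge('w14.png')
E
```

```text
red [ 440  157   31   50 1219] [454.6 181.4] [0.0171 0.2014 0.0365]
red [528 283  14  26 199] [535.2 295.7] [0.0657 0.1445 0.0365]
green [ 472  143   72   74 4310] [507.1 179. ] [0.0399 0.2026 0.0365]
green [478 230  32  39 603] [492.5 243.3] [0.0394 0.1721 0.0365]
tcp [-0.0585  0.1562  0.041 ] [ 3.40538933  0.71612114 -0.2823395 ] 26.55
```

{"method": "carry_out", "body": {"rows": [{"hand": 0,"translation": [0,-6,0],"turn": [0,0,0]},{"hand": 0,"translation": [0,-6,0],"turn": [0,0,0]},{"hand": 0,"translation": [0,-6,0],"turn": [0,0,0]},{"hand": 0,"translation": [0,-4,0],"turn": [0,0,0]},{"hand": 0,"translation": [0,0,0],"turn": [0,0,0]}]}}

```text
time: 27.02
ee_pos: [0.4871, 0.2428, 0.0511]
orientation: [0.673, 0.74, 0.001, 0.0]
force: [6.2, 1.2, -0.7]
finger_gap: -0.0
gripper_force: 2.9
```

```bash
python3 - <<'E'
from h import *
s,a=gauge('w15.png')
cv2.imwrite('pics/w15b.png',cv2.resize(a[180:330,360:560,::-1],(800,600),interpolation=cv2.INTER_CUBIC))
E
```

```text
red [ 485  157   35   50 1269] [501.7 181.7] [0.0166 0.2013 0.0365]
red [528 284  14  24 198] [535.1 295.5] [0.0444 0.1446 0.0365]
green [ 517  143   43   74 2642] [541.3 182.3] [0.0341 0.2011 0.0365]
green [523 230  34  39 606] [538.8 243.5] [0.0398 0.172  0.0365]
tcp [-0.0798  0.1562  0.0411] [ 6.17784455  1.18362627 -0.65404946] 27.0167
```

View pics/w15b.png

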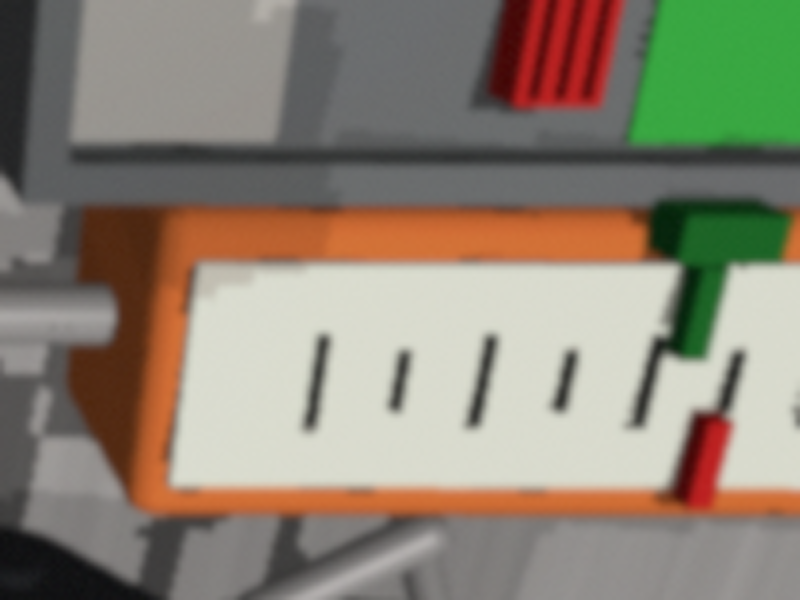

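{"method": "carry_out", "body": {"rows": [{"hand": 0,"translation": [0,-2,0],"turn": [0,0,0]},{"hand": 0,"translation": [0,-2,0],"turn": [0,0,0]},{"hand": 0,"translation": [0,0,0],"turn": [0,0,0]},{"hand": 0,"translation": [0,0,0],"turn": [0,0,0]}]}}

```text
time: 27.4
ee_pos: [0.4838, 0.2425, 0.051]
orientation: [0.673, 0.74, 0.001, 0.0]
force: [6.0, 1.4, -0.8]
finger_gap: -0.0
gripper_force: 3.1
```

```bash
python3 - <<'E'
from h import *
s,a=gauge('w16.png')
c=a.astype(int);h=cv2.cvtColor(a,cv2.COLOR_RGB2HSV)
r=cv2.inRange(h,(0,150,70),(6,255,255))|cv2.inRange(h,(172,150,70),(180,255,255)); g=cv2.inRange(h,(45,80,40),(80,255,255))
for n,m,v0,v1 in(('r',r,284,306),('g',g,230,270)):
  for v in range(v0,v1,3):
    u=np.flatnonzero(m[v,:]); u=u[u>480]
    if len(u): print(n,v,u.min(),u.max(),[wb(at('wrist',k,v,.0465,s))[:2] for k in(u.min(),u.max())])
E
```

```text
red [ 491  157   36   50 1294] [508.7 181.3] [0.0164 0.2015 0.0365]
red [529 284  13  24 196] [535.1 295.4] [0.0412 0.1446 0.0365]
green [ 523  143   37   74 2118] [544.8 182.9] [0.0325 0.2009 0.0365]
green [530 230  30  39 576] [544.7 243.9] [0.0394 0.1719 0.0365]
tcp [-0.0831  0.1562  0.041 ] [ 6.00034457  1.35395942 -0.84643601] 27.4
r 284 535 538 [array([0.0396, 0.1509]), array([0.041 , 0.1508])]
r 287 533 541 [array([0.039 , 0.1492]), array([0.0429, 0.1493])]
r 290 532 540 [array([0.0389, 0.1476]), array([0.0428, 0.1476])]
r 293 532 539 [array([0.0393, 0.1459]), array([0.0427, 0.146 ])]
r 296 531 539 [array([0.0392, 0.1443]), array([0.0431, 0.1442])]
r 299 531 538 [array([0.0396, 0.1425]), array([0.043 , 0.1426])]
r 302 529 538 [array([0.0389, 0.1409]), array([0.0434, 0.1409])]
r 305 531 537 [array([0.0404, 0.1392]), array([0.0433, 0.1392])]
g 230 534 555 [array([0.0328, 0.1787]), array([0.0424, 0.1787])]
g 233 536 559 [array([0.034 , 0.1773]), array([0.0446, 0.1773])]
g 236 536 559 [array([0.0343, 0.1758]), array([0.045 , 0.1758])]
g 239 536 559 [array([0.0347, 0.1743]), array([0.0453, 0.1743])]
g 242 535 559 [array([0.0346, 0.1728]), array([0.0457, 0.1728])]
g 245 537 549 [array([0.0358, 0.1713]), array([0.0414, 0.1713])]
g 248 541 547 [array([0.0381, 0.1698]), array([0.0409, 0.1698])]
g 251 538 546 [array([0.037 , 0.1683]), array([0.0408, 0.1682])]
g 254 537 546 [array([0.0369, 0.1667]), array([0.0411, 0.1667])]
g 257 537 545 [array([0.0373, 0.1652]), array([0.0411, 0.1652])]
g 260 536 544 [array([0.0372, 0.1637]), array([0.0409, 0.1636])]
g 263 535 543 [array([0.0371, 0.1621]), array([0.0409, 0.1621])]
g 266 533 542 [array([0.0364, 0.1605]), array([0.0407, 0.1605])]
```

Pointer is 2.1 mm short of the marker. I'll pull that last bit, then hold.

{"method": "carry_out", "body": {"rows": [{"hand": 0,"translation": [0,-2.3,0],"turn": [0,0,0]},{"hand": 0,"translation": [0,0,0],"turn": [0,0,0]},{"hand": 0,"translation": [0,0,0],"turn": [0,0,0]},{"hand": 0,"translation": [0,0,0],"turn": [0,0,0]}]}}

```text
time: 27.78
ee_pos: [0.4816, 0.2423, 0.051]
orientation: [0.673, 0.74, 0.001, 0.0]
force: [6.2, 1.2, -0.4]
finger_gap: -0.0
gripper_force: 3.2
```

```bash
cat >> h.py <<'E'
def level(f):
    s,a=gauge(f);h=cv2.cvtColor(a,cv2.COLOR_RGB2HSV)
    r=cv2.inRange(h,(0,150,70),(6,255,255))|cv2.inRange(h,(172,150,70),(180,255,255)); g=cv2.inRange(h,(45,80,40),(80,255,255))
    for n,m,v0,v1 in(('r',r,287,303),('g',g,250,267)):
        print(n,np.mean([[wb(at('wrist',k,v,.0465,s))[0] for k in(u.min(),u.max())] for v in range(v0,v1) for u in [np.flatnonzero(m[v,480:])+480] if len(u)],axis=0).round(4))
E
python3 - <<'E'
from h import *
level('w17.png')
E
```

```text
red [ 496  157   36   50 1300] [513.4 181.4] [0.0163 0.2015 0.0365]
red [529 284  13  24 194] [535.2 295.3] [0.039  0.1446 0.0365]
green [ 528  143   32   74 1775] [547.  183.7] [0.0313 0.2005 0.0365]
green [535 230  25  39 511] [547.9 244.8] [0.0387 0.1713 0.0365]
tcp [-0.0853  0.1562  0.041 ] [ 6.20424898  1.18645954 -0.4482937 ] 27.7833
r [0.037  0.0408]
g [0.0371 0.0409]
```

Level to 0.1 mm. Holding for about 2.5 s.

{"method": "carry_out", "body": {"rows": [{"hand": 0,"translation": [0,0,0],"turn": [0,0,0]},{"hand": 0,"translation": [0,0,0],"turn": [0,0,0]},{"hand": 0,"translation": [0,0,0],"turn": [0,0,0]},{"hand": 0,"translation": [0,0,0],"turn": [0,0,0]},{"hand": 0,"translation": [0,0,0],"turn": [0,0,0]}]}}

```text
time: 28.25
ee_pos: [0.4817, 0.2423, 0.051]
orientation: [0.673, 0.74, 0.001, 0.0]
force: [6.0, 1.5, -0.6]
finger_gap: -0.0001
gripper_force: 3.2
```

{"method": "carry_out", "body": {"rows": [{"hand": 0,"translation": [0,0,0],"turn": [0,0,0]},{"hand": 0,"translation": [0,0,0],"turn": [0,0,0]},{"hand": 0,"translation": [0,0,0],"turn": [0,0,0]},{"hand": 0,"translation": [0,0,0],"turn": [0,0,0]},{"hand": 0,"translation": [0,0,0],"turn": [0,0,0]}]}}

```text
time: 28.67
ee_pos: [0.4817, 0.2423, 0.051]
orientation: [0.673, 0.74, 0.001, 0.0]
force: [5.6, 1.0, -0.2]
finger_gap: -0.0001
gripper_force: 3.2
```

{"method": "carry_out", "body": {"rows": [{"hand": 0,"translation": [0,0,0],"turn": [0,0,0]},{"hand": 0,"translation": [0,0,0],"turn": [0,0,0]},{"hand": 0,"translation": [0,0,0],"turn": [0,0,0]},{"hand": 0,"translation": [0,0,0],"turn": [0,0,0]},{"hand": 0,"translation": [0,0,0],"turn": [0,0,0]}]}}

```text
time: 29.08
ee_pos: [0.4817, 0.2423, 0.051]
orientation: [0.673, 0.74, 0.001, 0.0]
force: [6.7, 1.9, -1.5]
finger_gap: 0.0001
gripper_force: 3.2
```

{"method": "carry_out", "body": {"rows": [{"hand": 0,"translation": [0,0,0],"turn": [0,0,0]},{"hand": 0,"translation": [0,0,0],"turn": [0,0,0]},{"hand": 0,"translation": [0,0,0],"turn": [0,0,0]},{"hand": 0,"translation": [0,0,0],"turn": [0,0,0]},{"hand": 0,"translation": [0,0,0],"turn": [0,0,0]}]}}

```text
time: 29.5
ee_pos: [0.4817, 0.2423, 0.051]
orientation: [0.673, 0.74, 0.001, 0.0]
force: [6.6, 1.9, -1.2]
finger_gap: -0.0002
gripper_force: 3.2
```

{"method": "carry_out", "body": {"rows": [{"hand": 0,"translation": [0,0,0],"turn": [0,0,0]},{"hand": 0,"translation": [0,0,0],"turn": [0,0,0]},{"hand": 0,"translation": [0,0,0],"turn": [0,0,0]},{"hand": 0,"translation": [0,0,0],"turn": [0,0,0]},{"hand": 0,"translation": [0,0,0],"turn": [0,0,0]}]}}

```text
time: 29.92
ee_pos: [0.4817, 0.2423, 0.051]
orientation: [0.673, 0.74, 0.001, 0.0]
force: [5.7, 1.2, -1.4]
finger_gap: 0.0001
gripper_force: 3.2
```

{"method": "carry_out", "body": {"rows": [{"hand": 0,"translation": [0,0,0],"turn": [0,0,0]},{"hand": 0,"translation": [0,0,0],"turn": [0,0,0]},{"hand": 0,"translation": [0,0,0],"turn": [0,0,0]},{"hand": 0,"translation": [0,0,0],"turn": [0,0,0]},{"hand": 0,"translation": [0,0,0],"turn": [0,0,0]}]}}

```text
time: 30.33
ee_pos: [0.4817, 0.2423, 0.0511]
orientation: [0.673, 0.74, 0.001, 0.0]
force: [6.3, 1.3, -0.8]
finger_gap: 0.0002
gripper_force: 3.2
```

```bash
python3 - <<'E'
from h import *
level('w18.png')
E
```

```text
red [ 496  157   36   50 1310] [513.3 181.3] [0.0163 0.2015 0.0365]
red [529 284  13  24 194] [535.2 295.3] [0.0391 0.1446 0.0365]
green [ 528  143   32   74 1777] [547.  183.6] [0.0314 0.2005 0.0365]
green [535 230  25  39 507] [547.9 244.6] [0.0388 0.1714 0.0365]
tcp [-0.0852  0.1562  0.0411] [ 6.34780345  1.33912367 -0.78064182] 30.3333
r [0.0371 0.0409]
g [0.0372 0.041 ]
```

Held about 2.5 s. Now I'll ease it home and lift clear.

{"method": "carry_out", "body": {"rows": [{"hand": 0,"translation": [0,8,0],"turn": [0,0,0]},{"hand": 0,"translation": [0,10,0],"turn": [0,0,0]},{"hand": 0,"translation": [0,10,0],"turn": [0,0,0]},{"hand": 0,"translation": [0,10,0],"turn": [0,0,0]},{"hand": 0,"translation": [0,6,0],"turn": [0,0,0]}]}}

```text
time: 30.8
ee_pos: [0.5252, 0.2462, 0.0502]
orientation: [0.673, 0.74, -0.001, -0.001]
force: [0.1, -0.0, -0.2]
finger_gap: 0.0005
gripper_force: 0.0
```

{"method": "carry_out", "body": {"rows": [{"hand": 0,"translation": [0,0,0],"turn": [0,0,0]},{"hand": 0,"translation": [0,0,-20],"turn": [0,0,0]},{"hand": 0,"translation": [0,0,-25],"turn": [0,0,0]},{"hand": 0,"translation": [0,0,-15],"turn": [0,0,0]},{"hand": 0,"translation": [0,0,0],"turn": [0,0,0]}]}}

```text
time: 31.22
ee_pos: [0.5249, 0.2466, 0.1133]
orientation: [0.672, 0.74, 0.001, 0.001]
force: [0.1, -1.1, -0.1]
finger_gap: -0.0002
gripper_force: 0.0
```

```bash
python3 - <<'E'
from h import *
gauge('w19.png'); go(bw(.038,.200,.10),Y+np.pi/2)
E
```

```text
red [369 143  20  36 607] [378.2 160.1] [0.0177 0.2008 0.0365]
red [456 237   7  17  78] [458.9 245.2] [0.0764 0.1445 0.0365]
green [ 395  132   49   55 2347] [418.2 158.8] [0.0422 0.2018 0.0365]
green [398 196  21  28 279] [407.6 204.5] [0.039  0.1725 0.0365]
tcp [-0.0418  0.1565  0.1033] [ 0.12686866 -1.11012825 -0.11893191] 31.2167
at [0.5243 0.2464 0.1116] t 31.2667 d [43.5 80.5  1.7] w [ 0.0009 -0.0004  0.0027] rows 2.1941792475933184 0.022578559725063684
```

{"method": "carry_out", "body": {"rows": [{"hand": 0,"translation": [15,27,0],"turn": [0,0,0]},{"hand": 0,"translation": [15,27,0],"turn": [0,0,0]},{"hand": 0,"translation": [13.5,26.5,0],"turn": [0,0,0]},{"hand": 0,"translation": [0,0,30],"turn": [0,0,0]},{"hand": 0,"translation": [0,0,25],"turn": [0,0,0]}]}}

```text
time: 31.68
ee_pos: [0.6011, 0.298, 0.0534]
orientation: [0.672, 0.74, -0.0, -0.0]
force: [-0.1, -0.2, -1.2]
finger_gap: -0.0001
gripper_force: 0.0
```

{"method": "carry_out", "body": {"rows": [{"hand": 0,"translation": [0,0,0],"turn": [0,0,0]},{"hand": 0,"translation": [0,0,0],"turn": [0,0,0]}]}}

```text
time: 31.85
ee_pos: [0.5985, 0.2967, 0.0533]
orientation: [0.672, 0.74, -0.003, -0.001]
force: [0.1, -0.4, 1.0]
finger_gap: -0.0002
gripper_force: 0.0
```

```bash
python3 - <<'E'
from h import *
print(wb(arm.get_state()['ee_pos'])); go(bw(.038,.2005,.0315),Y+np.pi/2)
E
```

```text
[0.0361 0.1995 0.0433]
at [0.5985 0.2967 0.0533] t 31.85 d [ 1.   2.  11.8] w [-0.0058  0.0012  0.0026] rows 0.28747396948990006 0.05176613527390742
```

{"method": "carry_out", "body": {"rows": [{"hand": 0,"translation": [1,2,6],"turn": [-0.005,0,0]},{"hand": 0,"translation": [0,0,5.5],"turn": [0,0,0]},{"hand": 0,"translation": [0,0,0],"turn": [0,0,0]},{"hand": 0,"translation": [0,0,0],"turn": [0,0,0]}]}}

```text
time: 32.18
ee_pos: [0.6022, 0.2984, 0.0447]
orientation: [0.673, 0.74, 0.002, 0.002]
force: [-0.4, 0.6, 1.2]
finger_gap: 0.0001
gripper_force: 0.0
```

{"method": "carry_out", "body": {"rows": [{"hand": 0,"translation": [0,-4,0],"turn": [0,0,0]},{"hand": 0,"translation": [0,-4,0],"turn": [0,0,0]},{"hand": 0,"translation": [0,-4,0],"turn": [0,0,0]},{"hand": 0,"translation": [0,-4,0],"turn": [0,0,0]},{"hand": 0,"translation": [0,-3,0],"turn": [0,0,0]}]}}

```text
time: 32.6
ee_pos: [0.5826, 0.2966, 0.0442]
orientation: [0.672, 0.74, 0.002, 0.002]
force: [-0.0, -1.5, -0.1]
finger_gap: -0.0001
gripper_force: 0.0
```

{"method": "carry_out", "body": {"rows": [{"hand": 0,"translation": [0,-2,0],"turn": [0,0,0]},{"hand": 0,"translation": [0,0,0],"turn": [0,0,0]}]}}

```text
time: 32.77
ee_pos: [0.5808, 0.2965, 0.0441]
orientation: [0.672, 0.74, 0.002, 0.001]
force: [-1.3, -0.2, 0.2]
finger_gap: -0.0
gripper_force: 0.4
```

```bash
python3 - <<'E'
from h import *
s=arm.get_state(); print(wb(s['ee_pos']),s['force'])
E
```

```text
[0.0185 0.2009 0.0341] [-1.297871   -0.24632313  0.16076912]
```

Tip is riding at rim level, about 3 mm too high. I'll go back, lower and push again.

{"method": "carry_out", "body": {"rows": [{"hand": 0,"translation": [0,7,-2],"turn": [0,0,0]},{"hand": 0,"translation": [0,7,0],"turn": [0,0,0]},{"hand": 0,"translation": [0,5,0],"turn": [-0.003,0.001,0]},{"hand": 0,"translation": [0,0,0],"turn": [0,0,0]},{"hand": 0,"translation": [0,0,0],"turn": [0,0,0]}]}}

```text
time: 33.18
ee_pos: [0.6006, 0.2981, 0.0456]
orientation: [0.673, 0.74, 0.003, 0.002]
force: [-0.7, 0.1, -0.8]
finger_gap: 0.0
gripper_force: 0.0
```

```bash
python3 - <<'E'
from h import *
s,a=gauge('w20.png'); go(bw(.037,.2005,.031),Y+np.pi/2)
E
```

```text
red [229 253  23  45 792] [239.1 272.8] [0.0189 0.2039 0.0365]
green [ 268  242   57   62 1656] [302.3 260.2] [0.0478 0.2103 0.0365]
tcp [0.0383 0.2007 0.0356] [-0.66255475  0.13914455 -0.8113283 ] 33.1833
at [0.6002 0.2981 0.0456] t 33.2333 d [-0.2 -1.   4.6] w [ 0.007  -0.001   0.0023] rows 0.11368600454969173 0.059019664355687305
```

{"method": "carry_out", "body": {"rows": [{"hand": 0,"translation": [0,0,3],"turn": [0.006,0,0]},{"hand": 0,"translation": [0,0,2],"turn": [0,0,0]},{"hand": 0,"translation": [0,0,0],"turn": [0,0,0]},{"hand": 0,"translation": [0,0,0],"turn": [0,0,0]}]}}

```text
time: 33.57
ee_pos: [0.5999, 0.2982, 0.0407]
orientation: [0.673, 0.74, 0.001, -0.0]
force: [0.5, -0.2, 0.1]
finger_gap: 0.0003
gripper_force: 0.0
```

```bash
python3 - <<'E'
from h import *
s=arm.get_state(); print(s['force']); go(bw(.037,.2005,.031),Y+np.pi/2)
E
```

```text
[ 0.54681738 -0.17493372  0.08649414]
at [0.5999 0.2982 0.0407] t 33.5667 d [-0.4 -0.7 -0.3] w [ 0.001  -0.0009  0.0026] rows 0.020347652380291004 0.02359578271965972
```

{"method": "carry_out", "body": {"rows": [{"hand": 0,"translation": [0,-4,0],"turn": [0,0,0]},{"hand": 0,"translation": [0,-4,0],"turn": [0,0,0]},{"hand": 0,"translation": [0,-4,0],"turn": [0,0,0]},{"hand": 0,"translation": [0,-4,0],"turn": [0,0,0]},{"hand": 0,"translation": [0,-3,0],"turn": [0,0,0]}]}}

```text
time: 33.98
ee_pos: [0.5808, 0.2964, 0.0412]
orientation: [0.672, 0.74, 0.001, 0.0]
force: [1.4, -0.0, -0.7]
finger_gap: -0.0
gripper_force: 0.6
```

{"method": "carry_out", "body": {"rows": [{"hand": 0,"translation": [0,-2,0],"turn": [0,0,0]},{"hand": 0,"translation": [0,-1,0],"turn": [0,0,0]},{"hand": 0,"translation": [0,0,0],"turn": [0,0,0]}]}}

```text
time: 34.23
ee_pos: [0.5781, 0.2962, 0.0411]
orientation: [0.672, 0.74, 0.001, 0.0]
force: [-0.4, -0.3, 0.5]
finger_gap: -0.0003
gripper_force: 0.0
```

```bash
python3 - <<'E'
from h import *
s,a=gauge('w21.png')
E
```

```text
red [242 257  23  36 339] [251.4 266. ] [0.0024 0.2098 0.0365]
red [399 380   5   8  30] [401.1 383.9] [0.0759 0.1448 0.0365]
green [ 314  246   61   64 3534] [343.7 277.5] [0.0435 0.2042 0.0365]
tcp [0.0158 0.2009 0.0311] [-0.37421723 -0.30532096  0.48225225] 34.2333
```

Nub moved along; a little more to the stop.

{"method": "carry_out", "body": {"rows": [{"hand": 0,"translation": [0,-1,0],"turn": [0,0,0]},{"hand": 0,"translation": [0,-1,0],"turn": [0,0,0]},{"hand": 0,"translation": [0,-1,0],"turn": [0,0,0]},{"hand": 0,"translation": [0,0,0],"turn": [0,0,0]}]}}

```text
time: 34.62
ee_pos: [0.5777, 0.2961, 0.0412]
orientation: [0.673, 0.74, 0.003, 0.002]
force: [9.6, 0.9, -5.9]
finger_gap: 0.0001
gripper_force: 5.3
```

```bash
python3 - <<'E'
from h import *
s=arm.get_state(); print(wb(s['ee_pos']),s['force'])
E
```

```text
[0.0154 0.2008 0.0312] [ 9.56619283  0.9481978  -5.94586298]
```

Stop reached (9.6 N), so it is fully off. I'll retreat and check everything.

{"method": "carry_out", "body": {"rows": [{"hand": 0,"translation": [0,6,0],"turn": [0,0,0]},{"hand": 0,"translation": [0,0,-20],"turn": [0,0,0]},{"hand": 0,"translation": [0,0,-35],"turn": [0,0,0]},{"hand": 0,"translation": [0,0,-35],"turn": [0,0,0]},{"hand": 0,"translation": [-20,0,-30],"turn": [0,0,0]}]}}

```text
time: 35.03
ee_pos: [0.5825, 0.2784, 0.1628]
orientation: [0.672, 0.741, 0.001, -0.0]
force: [1.2, 0.1, 0.6]
finger_gap: 0.0
gripper_force: 0.0
```

{"method": "carry_out", "body": {"rows": [{"hand": 0,"translation": [-20,-20,-20],"turn": [0,0,0]},{"hand": 0,"translation": [-20,-20,-20],"turn": [0,0,0]},{"hand": 0,"translation": [-20,-20,0],"turn": [0,0,0]},{"hand": 0,"translation": [0,0,0],"turn": [0,0,0]},{"hand": 0,"translation": [0,0,0],"turn": [0,0,0]}]}}

```text
time: 35.45
ee_pos: [0.5284, 0.2101, 0.2017]
orientation: [0.673, 0.74, 0.001, 0.0]
force: [0.6, -0.3, 0.1]
finger_gap: 0.0005
gripper_force: 0.0
```

```bash
python3 - <<'E'
from h import *
s,a=gauge('w22.png'); _,b=snap('scene','s22.png')
cv2.imwrite('pics/f.png',np.hstack([cv2.resize(x[:,:,::-1],(400,300),interpolation=cv2.INTER_AREA) for x in(a,b)]))
E
```

```text
red [327  86  13  27 309] [333.4  99. ] [0.0022 0.2003 0.0365]
red [413 160   4  13  34] [414.7 166.1] [0.0761 0.1447 0.0365]
green [ 366   77   35   44 1381] [382.8  98.7] [0.043  0.2007 0.0365]
green [368 127  15  22 138] [374.8 133.2] [0.0388 0.1727 0.0365]
tcp [-0.0417  0.1198  0.1917] [ 0.59890747 -0.29216278  0.12208198] 35.45
```

View pics/f.png

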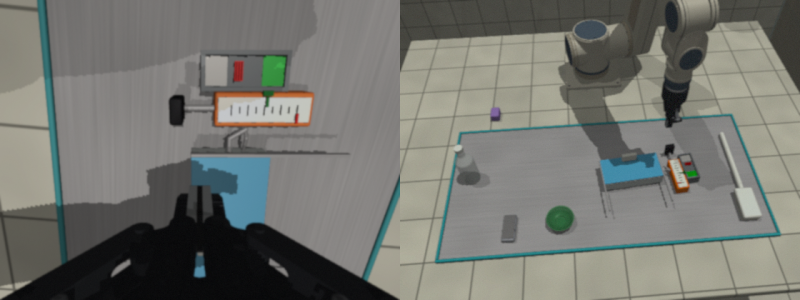

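The cover is shut, the pointer is home at (296,118), the switch is off and the bystanders are in place. No other soap is in view.

```bash
python3 -c "
from cell import arm
print(arm.sign_off())"
```

```text
the job is handed in; nothing more can be done
None
```

The job is handed in, but I haven't seen the verdict: all three soaps (lilac, yellow, orange) are flat in the box and the cover is shut. The gauge was held level with the marker for about 2.5 s and let go home, and the switch is off again.

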